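# Roll a capped glass tube up onto the heat mat to its line and chock it

### The job

Roll the big capped glass tube away from the robot, up over the near edge of the dark heat mat and on to the mat's white cross line, with your fingertips on top of the tube: it has to lie along the line, not be lifted, pushed from behind or pressed with more than 25 N, since the glass would crack. Then take the blue-painted wooden chock, set it on the mat on the robot's side of the tube with its thin nose towards the tube, and slide it up gently until it just touches the middle of the tube, leaving it there with the tube still on the line. Leave everything else on the bench where it is.

Things in the scene. Friction and masses are not known exactly. Their poses are not given: they have to be found in the camera images.
- tube_center (a point): Centre, on the axis and half-way along, of the greenish glass tube: closed by flat orange caps flush with the glass, so in effect a solid cylinder 75 mm across (radius 37.5), 150 mm long, about 0.34 kg, lying on the bench on the robot's side of the mat. The point is 37.5 mm above the bench at the start, 41.5 mm when on the mat. y is the tube's axis; x and z turn as it rolls.
- tube: The same tube and origin. Slight rolling resistance: it stays where left on the level, but rolls back if let go half-way up the mat's edge. Rolled from the top it advances half as far as the fingertips, so its trip of 130 to 155 mm takes several strokes. Tips grip the glass (friction about 0.5 or more) but both are hard: a mm or two too deep passes 25 N, a hair too high has no grip.
- mark (a point): Middle of the white line (4 mm wide, 274 mm long) across the heat mat, on the mat's top face, over which the tube's axis must come to lie. x points away from the robot (rolling direction), y along the line, z up.
- mat: Dark grey heat mat, 260 mm (its x) by 280 mm (its y), 4 mm thick, fixed to the bench. Origin at the centre of its underside; x points away from the robot. The line lies at x = -0.020. Its near edge, at x = -0.130, is a sharp 4 mm step that the tube must climb: the tube touches it when its axis is still 17 mm short of the edge.
- chock_heel (a point): Grip point of the blue wooden chock (70 mm long along x, 40 mm wide along y, 0.05 kg), which lies left or right of the mat: grip it across its width here, 12 mm from its back face, 13 mm above its underside, 58 mm behind the nose. The heel is 26 mm high and flat on top for 21 mm; then the top slopes down at 26 degrees to a nose 2 mm thick. x points from heel to nose, z up.
- chock_nose (a point): Middle of the lower edge of the chock's thin nose. When the chock, flat on the mat, touches the tube, this point is about 13 mm on the robot's side of straight below the tube's axis. The tube rolls away from it at a light push.
- chock: The same chock; origin at the centre of its underside, x towards the nose.
- stopper: Bystander: upright round wooden stopper, 34 mm across, 78 mm tall, on the side of the mat where the chock is not. Origin under its centre.
- paddle: Bystander: graphite paddle with a wooden handle, lying, about 245 mm long, far right.
- beads: Bystander: small jar of beads with a white lid, 62 mm across, 66 mm tall, far left.
- tweezers: Bystander: steel tweezers, 190 mm long, lying, left near.
- pliers: Bystander: pliers with red grips, 165 mm long, lying, right near.
- tray: Bystander: open steel tray 150 by 200 by 30 mm with coloured glass rods, left beyond the mat.

How it is judged:
By the outcome, as a careful person would: the job done as asked, in the order asked, and still so for the second after the job is handed in, with the robot touching nothing.
It also fails if it takes over 72 s, if anything falls off the work surface, if the arm or the gripper's body presses on something with over 40 N, if the wrist force passes 120 N, or if a joint passes its speed limit or range.

### The arm

A 7-joint arm with a two-finger parallel gripper is mounted at the origin on the work surface. World frame = base frame: x ahead of the robot, y to its left, z up, the work surface at z = 0. Lengths are in mm, angles in rad, forces in N, time in s.
With the tool pointing down it reaches from about 425 to 875 mm from the base axis. Payload 4.7 kg.
Tool frame: the origin (TCP) lies midway between the tips of the shut fingers; the grasp point (between the pads) lies 19 mm behind it; y points along the fingers, z is the direction in which the jaws open and shut, and the axes are right-handed (so a half turn about y gives the same grasp; the last joint's range is limited). The gripper opens to 85 mm and grips with 20 to 120 N. Pads are 22 mm wide; open, the fingers measure 114 mm over their backs; the gripper's body (76 mm by 85 mm) begins 54 mm behind the grasp point. The pads swing forward as they close: fully open they stand 13 mm farther back than shut.
Start: joints at [1.211, 0.321, -0.07, 1.45, 0.023, 1.371, -0.057], TCP at [237.333, -605.143, 231.349] pointing down, gripper open.
Joint ranges: [-2.86, 2.86], [-0.3, 2.09], [-1.38, 1.24], [0.06, 2.45], [-1.56, 4.7], [0.09, 2.05], [-2.69, 2.69]. Speed limits (rad/s): [2.57, 2.57, 3.14, 3.14, 3.14, 3.14, 3.14].

### API

Orientations are given as a 3x3 rotation matrix whose columns are the frame's x, y, z axes.
In Python, from bench import get_state, capture, camera_model, job_done gives the robot as it stands.
- The arm moves only by the tool send_rows, never from a script. Its argument "increments" is a list that holds one entry, the list of rows, each a list of 6 numbers: the shift along the tool's x, y, z in m, then the turn, a rotation vector about the tool's x, y, z in rad. A call has 1 to 12 rows; each row is the pose to reach, as a shift and turn from the pose commanded when the call began, along the tool's axes at that moment; what a row does not reach only later rows make up. A row lasts 1/10 s, in which the tool goes at most 50 mm and 8.59 degrees, less where a joint would pass 70% of its speed; a pose out of reach is approached as far as the arm can. A call with a gripper value outside its range is refused whole. "gripper" is the opening, from -1 (shut) to 1 (fully open), set as the call begins (left out, the last holds). The fingers move at their own pace and stop on an object; "newtons" is the grip in N (left out, the last holds). Time passes only in rows, so rows that repeat a pose let the fingers close. It gives the time, the measured TCP pose, the force and the opening at its end, in the units of the state.
- get_state(): the state, without advancing time (a new reading comes with each control period).
- capture(name): name is "scene" or "top" or "wrist"; returns the picture (420x560x3 uint8, red, green, blue); there is no depth.
- camera_model(name): a dict with "fx", "fy", "cx", "cy" (pixels), "k1" (the pictures are not rectified: a ray, as slopes to the right and down, at radius r is drawn at 1 + k1 r^2 times it, then the intrinsics apply), "origin" and "rotation" of the camera in the world. Camera axes: x right, y down, z forward; pixel columns grow to the right and rows downward; lengths in mm; the calibration is good to about 2 mm. A picture is of the moment at which its call begins: read the wrist's pose just before it. camera_model takes no time and is no camera call; for the wrist camera it gives the pose at the moment of the call.
- job_done(): hands the job in, once; it reports no verdict.
The state is a dict: "time": time; "joint_pos": joint angles; "dq": joint speeds; "tau": joint torques, N m; "position": TCP position; "ee_rot": TCP orientation; "force": force on the tool from outside, world axes, zero at the start; "torque": the same for the moment, N m; "width": finger opening in mm.
Only numpy, scipy, OpenCV 4.12 (cv2) and the standard library are available. Lean on these libraries where they do the work, as an engineer would, in place of code of your own. Each camera call takes 0.05 s, during which the arm holds its last target. There are 200 camera calls.

## Working session

There is one attempt and no reset: what is moved stays moved. The work goes in short steps, Python scripts to look and compute and a tool call to move; the robot and the scene stay as the last step left them, time stands still between calls to the robot, and variables do not carry over. Pictures are saved under pics/ and viewed, about 8 in all and at most 12, crops included, and the job is handed in when it is done.

Besides the shell and the picture viewer there is one more tool, called in YAML: its name, and indented under it one key for each argument. send_rows: Moves the arm, as the interface text tells. Its arguments: {"type":"object","properties":{"increments":{"type":"array","items":{"type":"array","items":{"type":"array","items":{"type":"number"}}}},"gripper":{"type":"number"},"newtons":{"type":"number"}},"required":["increments"]}

```bash
ls; mkdir -p pics; python3 - <<'E'
from bench import *
import cv2,numpy as np
s=get_state();print(s)
for n in("scene","top"):
    im=capture(n);cv2.imwrite(f"pics/{n}0.png",im[:,:,::-1]);m=camera_model(n);print(n,m)
print(camera_model("wrist"))
a=cv2.imread("pics/scene0.png");b=cv2.imread("pics/top0.png")
E
```

```text
pics
{'time': 0.0, 'joint_pos': array([ 1.21110709,  0.32187112, -0.07008162,  1.4517073 ,  0.02260052,
        1.37077374, -0.05690425]), 'dq': array([ 0.00140756, -0.00114376, -0.00141215, -0.00103733,  0.00113159,
       -0.00154134,  0.00036636]), 'tau': array([-1.55674547e-04, -4.93587649e+01, -3.82265691e-01, -3.14329791e+01,
        1.30931500e-02,  1.13324780e-02, -4.45342110e-07]), 'position': array([ 237.09765818, -604.62862133,  230.17600131]), 'ee_rot': array([[-9.30941535e-01, -8.12166862e-04,  3.65167357e-01],
       [-3.65168246e-01,  1.79748695e-03, -9.30939805e-01],
       [ 9.96949030e-05, -9.99998055e-01, -1.96993281e-03]]), 'force': array([ 0.31062668,  0.07591032, -0.72052845]), 'torque': array([-0.05361173,  0.0297772 , -0.06980389]), 'width': 85.41146775752782}
scene {'fx': 419.96408988188193, 'fy': 419.96408988188193, 'cx': 284.68412962639354, 'cy': 207.23911134590085, 'k1': -0.06851097950250452, 'origin': array([ 844.13752657, -615.4011903 ,  936.37178649]), 'rotation': array([[ 0.88078168,  0.38683971, -0.27309098],
       [ 0.47320486, -0.69793975,  0.53754745],
       [ 0.01734365, -0.60268992, -0.79778697]])}
top {'fx': 510.93524660301017, 'fy': 510.93524660301017, 'cx': 277.8815096074108, 'cy': 206.87716408682343, 'k1': -0.15223802161323446, 'origin': array([ 318.18718175,  -20.39849988, 1324.29391812]), 'rotation': array([[-0.02465052, -0.98874217,  0.14758481],
       [-0.99966013,  0.0231267 , -0.01203242],
       [ 0.00848382, -0.14783125, -0.98897621]])}
{'fx': 363.78307743664664, 'fy': 363.78307743664664, 'cx': 276.290057335956, 'cy': 210.08224456667418, 'k1': -0.053219783130892, 'origin': array([ 308.74784741, -578.55071803,  372.19620502]), 'rotation': array([[ 0.3647307 , -0.88854695, -0.27830887],
       [-0.93110938, -0.34889473, -0.10633805],
       [-0.00261415,  0.29792076, -0.95458703]])}
```

View pics/top0.png

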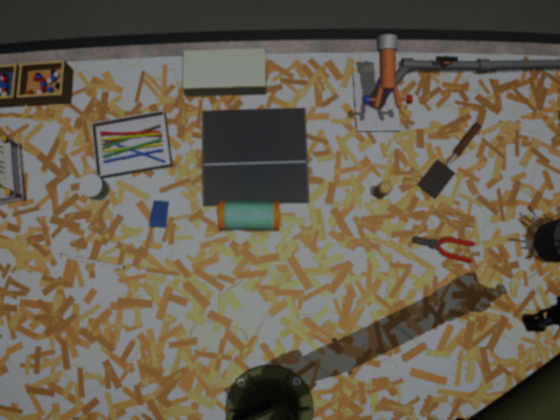

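View pics/scene0.png

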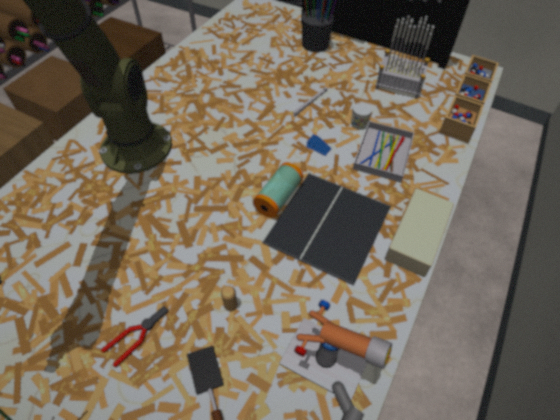

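The top view shows the mat at columns 203-308 and rows 108-204, with its white line near row 163. The tube is at (248,216), the blue chock at (159,213) left of the mat, and the stopper at (384,189). The scene view agrees.

```bash
cat > h.py <<'E'
from bench import *
import cv2,numpy as np
def K(m): return np.array([[m['fx'],0,m['cx']],[0,m['fy'],m['cy']],[0,0,1.]])
def px2w(m,p,z):
    p=np.array(p,float).reshape(-1,2)
    xd=(p-[m['cx'],m['cy']])/[m['fx'],m['fy']]; u=xd.copy()
    for _ in range(20): u=xd/(1+m['k1']*(u**2).sum(1,keepdims=True))
    d=np.c_[u,np.ones(len(u))]@m['rotation'].T
    return m['origin']+d*((z-m['origin'][2])/d[:,2])[:,None]
def w2px(m,P):
    c=(np.array(P,float).reshape(-1,3)-m['origin'])@m['rotation']; u=c[:,:2]/c[:,2:]
    return u*(1+m['k1']*(u**2).sum(1,keepdims=True))*[m['fx'],m['fy']]+[m['cx'],m['cy']]
def blobs(mask,amin):
    return [c for c in cv2.findContours(mask.astype(np.uint8)*255,cv2.RETR_EXTERNAL,cv2.CHAIN_APPROX_NONE)[0] if cv2.contourArea(c)>amin]
E
cat > m1.py <<'E'
from h import *
np.set_printoptions(precision=1,suppress=True)
for n in("top","scene"):
    im=cv2.imread(f"pics/{n}0.png");m=camera_model(n);hsv=cv2.cvtColor(im,cv2.COLOR_BGR2HSV)
    H,S,V=[hsv[:,:,i].astype(int) for i in range(3)]
    roi=np.zeros(H.shape,bool)
    if n=="top": roi[100:235,140:315]=1
    else: roi[130:285,250:400]=1
    # mat dark
    dm=roi&(V<75)&(S<90)
    dm=cv2.morphologyEx(dm.astype(np.uint8),cv2.MORPH_CLOSE,np.ones((7,7)))
    c=max(blobs(dm>0,500),key=cv2.contourArea);q=cv2.approxPolyDP(c,6,True).reshape(-1,2);print(n,"mat",len(q));print(np.c_[q,px2w(m,q,4)[:,:2]])
    r=cv2.minAreaRect(px2w(m,c.reshape(-1,2),4)[:,:2].astype(np.float32));print("mat rect",r)
    # tube green
    g=roi&(H>60)&(H<95)&(S>60)&(V>60)
    b=roi&(H>100)&(H<125)&(S>120)
    for nm,mk,z in(("green",g,75),("blue",b,0),("blue26",b,26)):
        for c in blobs(mk,60): print(nm,cv2.contourArea(c),cv2.boundingRect(c),cv2.minAreaRect(px2w(m,c.reshape(-1,2),z)[:,:2].astype(np.float32)))
    x=roi&(H>3)&(H<16)&(S>160)
    for c in blobs(x,60): print("orange",cv2.contourArea(c),cv2.boundingRect(c))
    big=cv2.resize(im[95:240,135:320] if n=="top" else im[125:290,245:405],None,fx=4,fy=4 if n=="top" else 3.6,interpolation=cv2.INTER_CUBIC)
    cv2.imwrite(f"pics/{n}crop.png",big[:, :800])
E
python3 m1.py
```

```text
top mat 4
[[ 304.   109.   781.5 -113.8]
 [ 204.   111.   782.4  157.2]
 [ 204.   204.   527.4  156.9]
 [ 307.   201.   529.  -113.1]]
mat rect ((654.5979614257812, 23.497940063476562), (258.2983093261719, 277.3873291015625), 0.38424521684646606)
green 1184.5 (225, 201, 48, 28) ((487.4388122558594, 37.324180603027344), (115.9354248046875, 67.25497436523438), 88.68081665039062)
blue 314.5 (150, 202, 18, 25) ((505.3742980957031, 278.28509521484375), (40.439456939697266, 64.17587280273438), 84.61300659179688)
blue26 314.5 (150, 202, 18, 25) ((501.69921875, 272.4209899902344), (39.645511627197266, 62.91597366333008), 84.61305236816406)
scene mat 5
[[ 300.   178.   513.4  129.6]
 [ 264.   242.   531.6 -113.9]
 [ 352.   283.   781.  -112.9]
 [ 389.   206.   779.9  159.1]
 [ 311.   175.   536.5  156. ]]
mat rect ((647.0184326171875, 20.97235107421875), (272.8383483886719, 274.87841796875), 0.5659093260765076)
green 747.5 (262, 167, 37, 40) ((505.24591064453125, 28.093799591064453), (127.67020416259766, 70.07051086425781), 87.2413101196289)
blue 213.0 (307, 136, 23, 19) ((500.4320373535156, 286.5411071777344), (55.133148193359375, 72.70899963378906), 82.28707122802734)
blue26 213.0 (307, 136, 23, 19) ((509.9755859375, 261.4971008300781), (53.602294921875, 70.69012451171875), 82.28711700439453)
orange 284.0 (254, 195, 25, 23)
```

View pics/topcrop.png

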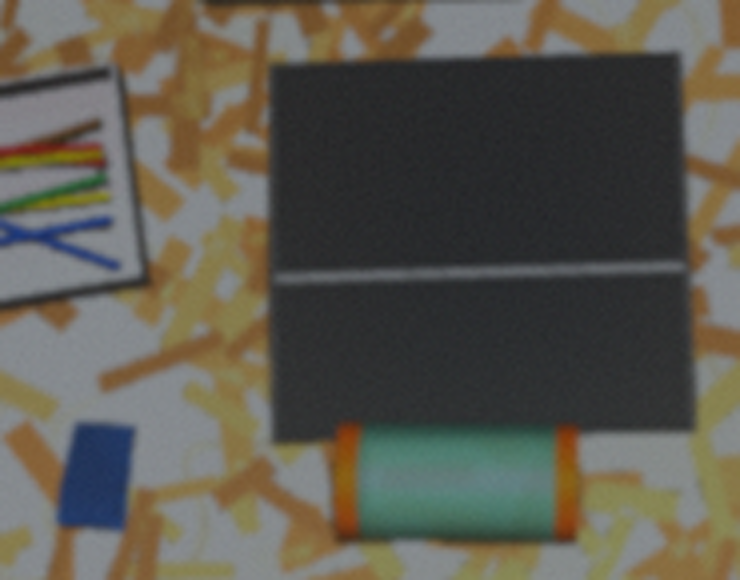

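The crop confirms the layout. The mat is almost square to the world, the line is at x≈635, and the tube is just short of the step. The chock lies roughly along x, but I can't tell which end is the nose. I'll move to a wrist viewpoint.

send_rows:
  increments:
    - [[-0.029,-0.002,-0.018,0,-0.12,0],[-0.058,-0.004,-0.036,0,-0.24,0],[-0.087,-0.006,-0.054,0,-0.36,0],[-0.116,-0.008,-0.072,0,-0.48,0],[-0.145,-0.01,-0.09,0,-0.6,0],[-0.174,-0.012,-0.108,0,-0.72,0],[-0.203,-0.014,-0.126,0,-0.84,0],[-0.232,-0.016,-0.144,0,-0.96,0],[-0.261,-0.018,-0.162,0,-1.08,0],[-0.29,-0.02,-0.18,0,-1.2,0],[-0.319,-0.022,-0.198,0,-1.32,0],[-0.345,-0.024,-0.214,0,-1.4,0]]
  gripper: 1

```text
time: 1.3
position: [481.0, -278.1, 255.0]
ee_rot: [[0.207, -0.0, 0.978], [-0.978, 0.0, 0.207], [-0.0, -1.0, -0.0]]
force: [0.8, -0.5, -0.1]
width: 85.5
```

```bash
cat > goto.py <<'E'
import sys
from h import *
from scipy.spatial.transform import Rotation as Rn
np.set_printoptions(precision=4,suppress=True)
s=get_state();x,y,z,yaw=map(float,sys.argv[1:5])  # yaw deg of tool x axis, tool down
a=np.radians(yaw);R=np.array([[np.cos(a),-np.sin(a),0],[np.sin(a),np.cos(a),0],[0,0,1]])@np.array([[1,0,0],[0,0,1],[0,-1,0]])
Rc=s['ee_rot']
print(s['time'],s['position'],s['force'],s['torque'],s['width'],s['joint_pos'])
print('shift',Rc.T@(np.array([x,y,z])-s['position'])/1000,'turn',Rn.from_matrix(Rc.T@R).as_rotvec())
E
python3 goto.py 500 150 300 0
```

```text
1.3 [ 481.0469 -278.122   255.0468] [ 0.8046 -0.4989 -0.0725] [ 0.0147 -0.0169 -0.05  ] 85.53367239784873 [ 0.8968  0.1363 -0.4611  1.6398  0.0614  1.3805  0.6359]
shift [-0.415  -0.0448  0.107 ] turn [-0.     -1.3627 -0.0006]
```

send_rows:
  increments:
    - [[-0.038,-0.004,0.01,0,-0.12,0],[-0.076,-0.008,0.02,0,-0.24,0],[-0.114,-0.012,0.03,0,-0.36,0],[-0.152,-0.016,0.04,0,-0.48,0],[-0.19,-0.02,0.05,0,-0.6,0],[-0.228,-0.025,0.06,0,-0.72,0],[-0.266,-0.03,0.07,0,-0.84,0],[-0.304,-0.035,0.08,0,-0.96,0],[-0.342,-0.04,0.09,0,-1.08,0],[-0.38,-0.045,0.098,0,-1.2,0],[-0.415,-0.045,0.107,0,-1.32,0],[-0.415,-0.045,0.107,0,-1.363,0]]

```text
time: 2.5
position: [500.0, 154.8, 300.5]
ee_rot: [[1.0, -0.0, -0.008], [0.008, 0.003, 1.0], [0.0, -1.0, 0.003]]
force: [-0.9, -0.2, 0.2]
width: 85.3
```

```bash
cat > wcap.py <<'E'
import sys
from h import *
import pickle
n=sys.argv[1];m=camera_model("wrist");im=capture("wrist")[:,:,::-1];cv2.imwrite(f"pics/{n}.png",im);pickle.dump(m,open(f"pics/{n}.pkl","wb"))
s=get_state();print(s['time'],s['position'],s['joint_pos'],m['origin'])
E
python3 wcap.py w1
```

```text
2.55 [500.52766825 151.56010312 300.17440515] [ 0.50102917  0.07731987 -0.88275588  1.62955681  0.05895483  1.46316209
  1.18919907] [424.63828206 152.28106521 442.38204961]
```

View pics/w1.png

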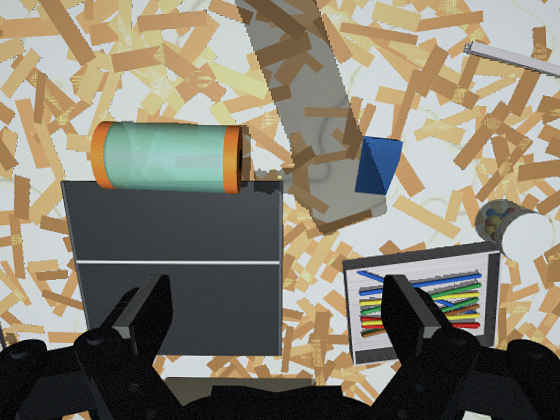

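The wrist view (image down is +x) shows the tube's caps at (102,155) and (234,159). The mat's near edge is near row 181, its line runs (78,262)-(279,262), and the chock is at (379,165). Next I'll measure these and zoom on the chock.

```bash
cat > m2.py <<'E'
from h import *
import pickle
np.set_printoptions(precision=1,suppress=True)
im=cv2.imread("pics/w1.png");m=pickle.load(open("pics/w1.pkl","rb"));hsv=cv2.cvtColor(im,cv2.COLOR_BGR2HSV)
H,S,V=[hsv[:,:,i].astype(int) for i in range(3)]
G=im.astype(int).sum(2)
# line
P=[]
for c in range(90,272,6):
    w=np.clip(G[250:276,c]-250,0,None).astype(float); P.append([c,250+(w*np.arange(26)).sum()/w.sum()])
L=px2w(m,P,4);k=np.polyfit(L[:,1],L[:,0],1);print("line x=",k,"at y=22:",np.polyval(k,22))
# line ends
r=262;row=G[258:267].max(0);cols=np.where(row[60:300]>300)[0]+60;print("line cols",cols.min(),cols.max(),px2w(m,[[cols.min(),262],[cols.max(),262]],4))
E=[]
for c in list(range(66,90,3))+list(range(246,280,3)):
    col=G[165:200,c]; d=np.where(col<240)[0]
    if len(d):E.append([c,165+d[-1]-(len(d)-1) if False else 165+d[0]])
print("edge",px2w(m,E,4)[:,:2].T)
t=((H>60)&(H<98)&(S>40)&(V>60))
t[:110]=0;t[200:]=0;t[:,250:]=0
c=max(blobs(t,300),key=cv2.contourArea);print("glass",cv2.boundingRect(c),cv2.minAreaRect(c))
top=[];bot=[]
for cc in range(120,220,5):
    q=np.where(t[:,cc])[0];top.append([cc,q.min()]);bot.append([cc,q.max()+1])
# limb tangents: axis by bisecting in x-z plane
def ang(p):
    d=px2w(m,p,0)-m['origin'];return np.arctan2(d[:,0],-d[:,2]),d
a1,d1=ang(top);a2,d2=ang(bot)
for z in(37.5,):
  al=(a1+a2)/2; X=m['origin'][0]+(m['origin'][2]-z)*np.tan(al); 
  Y=(px2w(m,top,z)[:,1]+px2w(m,bot,z)[:,1])/2
  hw=(a2-a1)/2; dist=(m['origin'][2]-z)/np.cos(al); print("R check",(dist*np.sin(hw)).mean())
  k=np.polyfit(Y,X,1);print("tube axis x vs y",k,X.mean(),Y)
o=((H>3)&(H<18)&(S>170)); o[:115]=0;o[200:]=0
for c in blobs(o,150): print("cap",cv2.boundingRect(c))
b=((H>100)&(H<125)&(S>120));b[:120]=0;b[210:]=0;b[:,:340]=0;b[:,420:]=0
c=max(blobs(b,300),key=cv2.contourArea);q=cv2.approxPolyDP(c,2.5,True).reshape(-1,2);print("chock");print(np.c_[q,px2w(m,q,0)[:,:2],px2w(m,q,26)[:,:2]])
cv2.imwrite("pics/chock.png",cv2.resize(im[125:205,340:420],None,fx=7,fy=7,interpolation=cv2.INTER_CUBIC))
E
python3 m2.py
```

```text
line x= [ -0.  634.3] at y=22: 634.125684036818
line cols 60 299 [[ 636.3 -135.6    4. ]
 [ 632.9  185.7    4. ]]
edge [[ 524.8  524.8  524.8  524.7  524.7  524.7  524.7  524.7  507.7  504.
   523.8  520.   523.8  523.8  523.7  523.7  523.7  523.7  523.6  523.6]
 [-108.4 -104.5 -100.7  -96.8  -92.9  -89.1  -85.2  -81.3  117.7  121.4
   124.9  128.6  132.2  135.9  139.6  143.3  147.   150.7  154.4  158.1]]
glass (104, 122, 123, 72) ((164.45013427734375, 157.04640197753906), (121.61936950683594, 67.63053131103516), 2.070030689239502)
R check 37.22098663306008
tube axis x vs y [  0.  489.3] 490.457979274426 [-21.5 -15.8 -10.2  -4.5   1.2   6.9  12.5  18.2  23.8  29.5  35.1  40.7
  46.4  52.   57.7  63.3  68.9  74.5  80.1  85.7]
cap (91, 157, 24, 32)
cap (223, 126, 20, 67)
cap (91, 121, 23, 33)
chock
[[364.  136.  468.2 260.  465.7 253.7]
 [355.  191.  536.6 253.9 530.1 247.9]
 [385.  193.  538.9 292.2 532.2 284. ]
 [399.  158.  494.4 305.4 490.3 296.4]
 [401.  142.  474.8 305.9 471.9 296.9]]
```

View pics/chock.png

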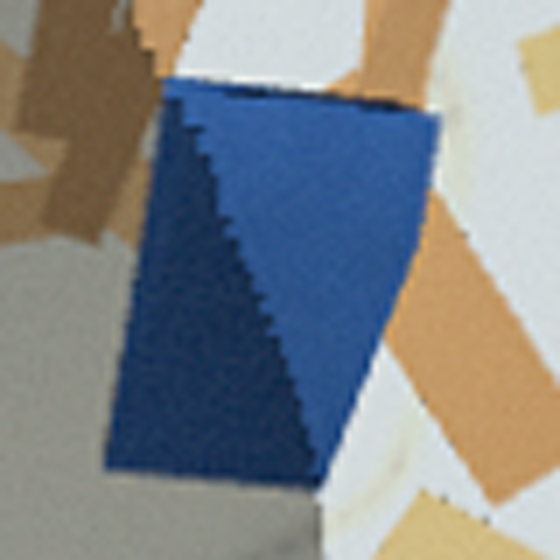

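```bash
sed -i 's/precision=1/precision=4/' m2.py; python3 m2.py | grep -E "line x|tube axis|R check"; python3 - <<'E'
from h import *
import pickle
m=pickle.load(open("pics/w1.pkl","rb"))
print(px2w(m,[[91,155]],75),px2w(m,[[114,122],[224,125]],75), px2w(m,[[62,181],[282,181]],4))
t=camera_model("top");print(px2w(t,[[135+335/4,95+482/4],[135+580/4,95+482/4],[135+357/4,215],[135+556/4,215]],70))
E
python3 goto.py 479 36 108 0
```

```text
line x= [ -0.0059 634.2554] at y=22: 634.125684036818
R check 37.22098663306008
tube axis x vs y [  0.0353 489.3203] 490.457979274426 [-21.4895 -15.8343 -10.1735  -4.4656   1.2329   6.9225  12.5011  18.1786
[[481.26541106 -35.43298086  75.        ]] [[448.32611785  -7.56277151  75.        ]
 [451.25315773 102.210213    75.        ]] [[ 524.77364608 -113.61602782    4.        ]
 [ 523.59637836  161.80877111    4.        ]]
[[487.1882148  111.41026463  70.        ]
 [483.65996748 -40.37131987  70.        ]
 [488.12441921  97.73216058  70.        ]
 [485.2579424  -25.54792094  70.        ]]
2.55 [500.5277 151.5601 300.1744] [-0.192  -0.1079  0.1527] [-0.041  -0.0264  0.0317] 85.54307252139213 [ 0.501   0.0773 -0.8828  1.6296  0.059   1.4632  1.1892]
shift [-0.022   0.1921 -0.1156] turn [-0.001   0.005  -0.0005]
```

```bash
python3 goto.py 481 37 85 -2
```

```text
2.55 [500.5277 151.5601 300.1744] [-0.192  -0.1079  0.1527] [-0.041  -0.0264  0.0317] 85.54307252139213 [ 0.501   0.0773 -0.8828  1.6296  0.059   1.4632  1.1892]
shift [-0.02    0.2151 -0.1147] turn [-0.001   0.0399 -0.0005]
```

send_rows:
  increments:
    - [[-0.003,0.02,-0.02,0,0.01,0],[-0.006,0.05,-0.04,0,0.02,0],[-0.009,0.08,-0.06,0,0.03,0],[-0.013,0.115,-0.08,0,0.04,0],[-0.016,0.15,-0.1,0,0.04,0],[-0.02,0.18,-0.113,0,0.04,0],[-0.02,0.205,-0.1147,0,0.04,0],[-0.02,0.215,-0.1147,0,0.04,0],[-0.02,0.215,-0.1147,0,0.04,0]]

```text
time: 3.45
position: [479.8, 33.2, 84.1]
ee_rot: [[0.999, -0.003, 0.046], [-0.046, 0.0, 0.999], [-0.003, -1.0, 0.0]]
force: [0.3, 0.2, -0.2]
width: 85.4
```

```bash
python3 goto.py 481 37 66 -2;  python3 wcap.py w2
```

```text
3.45 [479.8273  33.2025  84.1431] [ 0.3016  0.2245 -0.2107] [ 0.0174  0.0194 -0.0085] 85.43552145308827 [ 0.61    0.159  -0.7762  2.006   0.1288  1.0282  1.2981]
shift [0.0011 0.0181 0.0038] turn [-0.0004 -0.0109 -0.0029]
3.5 [480.95321042  33.62667572  85.42186728] [ 0.60986667  0.15779402 -0.77676697  2.00415518  0.12840593  1.02856068
  1.29844397] [404.94262409  35.17824488 226.23459134]
```

View pics/w2.png

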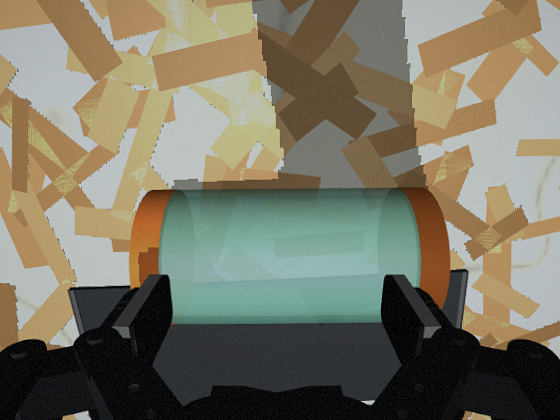

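The tips hang above the tube and straddle its middle. The tube spans columns 130-449 and the tips sit at 145 and 412, so it's aligned with the tool and about 4 mm to +y. I'll descend.

send_rows:
  increments:
    - [[0,0.006,0.004,0,0,0],[0,0.012,0.004,0,0,0],[0,0.018,0.004,0,0,0],[0,0.018,0.004,0,0,0],[0,0.018,0.004,0,0,0]]

```text
time: 4.0
position: [481.1, 37.5, 67.2]
ee_rot: [[0.999, -0.0, 0.045], [-0.045, -0.0, 0.999], [-0.0, -1.0, -0.0]]
force: [0.2, -0.5, -0.8]
width: 85.1
```

send_rows:
  increments:
    - [[0,0.001,0,0,0,0],[0,0.002,0,0,0,0],[0,0.002,0,0,0,0]]

```text
time: 4.3
position: [481.1, 37.4, 65.3]
ee_rot: [[0.999, 0.0, 0.045], [-0.045, -0.0, 0.999], [0.0, -1.0, -0.0]]
force: [-1.0, 0.0, 0.7]
width: 85.6
```

send_rows:
  increments:
    - [[0,0.001,0,0,0,0],[0,0.001,0,0,0,0]]

```text
time: 4.5
position: [481.0, 37.5, 64.2]
ee_rot: [[0.999, -0.0, 0.045], [-0.045, -0.0, 0.999], [-0.0, -1.0, -0.0]]
force: [0.0, -0.4, -0.4]
width: 85.4
```

send_rows:
  increments:
    - [[0,0.0007,0,0,0,0],[0,0.001,0,0,0,0]]

```text
time: 4.7
position: [481.1, 37.5, 63.2]
ee_rot: [[0.999, -0.0, 0.045], [-0.045, -0.0, 0.999], [-0.0, -1.0, -0.0]]
force: [-0.2, 0.1, -0.9]
width: 85.2
```

send_rows:
  increments:
    - [[0,0.0005,0,0,0,0],[0,0.0006,0,0,0,0]]

```text
time: 4.9
position: [481.1, 37.5, 62.6]
ee_rot: [[0.999, -0.0, 0.045], [-0.045, -0.0, 0.999], [-0.0, -1.0, -0.0]]
force: [0.4, 0.3, -0.5]
width: 85.4
```

send_rows:
  increments:
    - [[0,0.0004,0,0,0,0],[0,0.0004,0,0,0,0]]

```text
time: 5.1
position: [481.1, 37.5, 62.2]
ee_rot: [[0.999, -0.0, 0.045], [-0.045, -0.0, 0.999], [-0.0, -1.0, -0.0]]
force: [-0.2, -0.4, 0.0]
width: 84.9
```

send_rows:
  increments:
    - [[0,0.0004,0,0,0,0],[0,0.0004,0,0,0,0]]

```text
time: 5.3
position: [481.2, 37.5, 61.9]
ee_rot: [[0.999, 0.0, 0.045], [-0.045, -0.0, 0.999], [0.0, -1.0, -0.0]]
force: [-1.0, 0.1, 0.1]
width: 85.5
```

send_rows:
  increments:
    - [[0,0.0004,0,0,0,0],[0,0.0004,0,0,0,0]]

```text
time: 5.5
position: [481.6, 37.5, 61.8]
ee_rot: [[0.999, 0.001, 0.045], [-0.045, -0.0, 0.999], [0.001, -1.0, -0.0]]
force: [0.0, -0.6, 1.9]
width: 85.7
```

send_rows:
  increments:
    - [[0,0.0004,0,0,0,0],[0,0.0004,0,0,0,0]]

```text
time: 5.7
position: [482.0, 37.5, 61.8]
ee_rot: [[0.999, 0.002, 0.045], [-0.045, -0.0, 0.999], [0.002, -1.0, -0.0]]
force: [-0.6, 0.2, 5.2]
width: 85.3
```

send_rows:
  increments:
    - [[0,0.0004,0,0,0,0],[0,0.0004,0,0,0,0]]

```text
time: 5.9
position: [482.4, 37.5, 61.7]
ee_rot: [[0.999, 0.002, 0.045], [-0.045, -0.0, 0.999], [0.002, -1.0, -0.0]]
force: [0.3, 0.3, 7.5]
width: 85.8
```

send_rows:
  increments:
    - [[0,0.0004,0,0,0,0],[0,0.0004,0,0,0,0]]

```text
time: 6.1
position: [482.9, 37.5, 61.7]
ee_rot: [[0.999, 0.003, 0.045], [-0.045, -0.0, 0.999], [0.003, -1.0, -0.0]]
force: [0.0, -0.3, 7.3]
width: 85.2
```

Contact came at TCP z 61.8, about 6 N per mm. First rolling stroke, turning the tool slightly to square the tube up.

send_rows:
  increments:
    - [[0.001,0.0004,0,0,0,0],[0.003,0.0004,0,0,-0.003,0],[0.006,0.0004,0,0,-0.008,0],[0.009,0.0004,0,0,-0.013,0],[0.012,0.0004,0,0,-0.018,0],[0.015,0.0004,0,0,-0.023,0],[0.018,0.0004,0,0,-0.028,0],[0.021,0.0004,0,0,-0.033,0],[0.024,0.0004,0,0,-0.038,0],[0.026,0.0004,0,0,-0.043,0],[0.028,0.0004,0,0,-0.048,0],[0.028,0.0004,0,0,-0.048,0]]

```text
time: 7.3
position: [511.4, 36.8, 61.8]
ee_rot: [[1.0, 0.004, -0.003], [0.003, 0.001, 1.0], [0.004, -1.0, 0.001]]
force: [-0.0, 0.6, 9.9]
width: 85.6
```

```bash
cat > tube.py <<'E'
# measure tube axis from top camera: green limb rows -> axis at height zc
import sys
from h import *
def tube(n,zc,save=None):
    m=camera_model(n);im=capture(n)[:,:,::-1].copy()
    if save: cv2.imwrite(f"pics/{save}.png",im)
    hsv=cv2.cvtColor(im,cv2.COLOR_BGR2HSV);H,S,V=[hsv[:,:,i].astype(int) for i in range(3)]
    t=(H>60)&(H<98)&(S>40)&(V>50)
    if n=="top": t[:110]=0;t[240:]=0;t[:,:205]=0;t[:,310:]=0
    c=max(blobs(t,30),key=cv2.contourArea);x0,y0,w,h=cv2.boundingRect(c)
    mk=np.zeros(t.shape,np.uint8);cv2.drawContours(mk,[c],-1,1,-1)
    a=[];b=[]
    for cc in range(x0+3,x0+w-3):
        q=np.where(mk[:,cc])[0];a.append([cc,q.min()-.5]);b.append([cc,q.max()+.5])
    o=m['origin'];f=lambda p:(lambda d:np.arctan2(d[:,0],-d[:,2]))(px2w(m,p,0)-o)
    a1,a2=f(a),f(b);al=(a1+a2)/2;X=o[0]+(o[2]-zc)*np.tan(al);Y=(px2w(m,a,zc)[:,1]+px2w(m,b,zc)[:,1])/2
    R=(o[2]-zc)/np.cos(al)*np.sin(abs(a2-a1)/2)
    ok=(R>34)&(R<40)
    k=np.polyfit(Y[ok],X[ok],1) if ok.sum()>8 else None
    print(n,"n",ok.sum(),len(ok),"R",np.median(R).round(1),"bbox",(x0,y0,w,h),"slope",k, "x at 37:",None if k is None else np.polyval(k,37).round(1))
if __name__=="__main__":
    tube("top",float(sys.argv[1]));s=get_state();np.set_printoptions(precision=2,suppress=True);print(s['time'],s['position'],s['force'],s['torque'])
E
python3 tube.py 37.5; python3 - <<'E'
E
```

```text
Traceback (most recent call last):
  File "tube.py", line 22, in <module>
    tube("top",float(sys.argv[1]));s=get_state();np.set_printoptions(precision=2,suppress=True);print(s['time'],s['position'],s['force'],s['torque'])
    ~~~~^^^^^^^^^^^^^^^^^^^^^^^^^^
  File "tube.py", line 10, in tube
    c=max(blobs(t,30),key=cv2.contourArea);x0,y0,w,h=cv2.boundingRect(c)
ValueError: max() iterable argument is empty
```

```bash
cat > wt.py <<'E'
# tube axis from the wrist view: near limb tangent, known R and height
import sys
from h import *
zc=float(sys.argv[1]);name=sys.argv[2]
m=camera_model("wrist");im=capture("wrist")[:,:,::-1].copy();cv2.imwrite(f"pics/{name}.png",im)
hsv=cv2.cvtColor(im,cv2.COLOR_BGR2HSV);H,S,V=[hsv[:,:,i].astype(int) for i in range(3)]
t=(H>60)&(H<98)&(S>40)&(V>50)
c=max(blobs(t,300),key=cv2.contourArea);x0,y0,w,h=cv2.boundingRect(c)
mk=np.zeros(t.shape,np.uint8);cv2.drawContours(mk,[c],-1,1,-1)
o=m['origin'];P=[];F=[]
for cc in range(x0+8,x0+w-8,2):
    q=np.where(mk[:,cc])[0];P.append([cc,q.min()-.5]);F.append([cc,q.max()+.5])
def axis(p,sg):
    d=px2w(m,p,0)-o;a=np.arctan2(d[:,0],-d[:,2]);hh=o[2]-zc
    # ray tangent: distance from axis to ray =R -> dx*cos a - hh*sin a = sg*R
    dx=(hh*np.sin(a)+sg*37.5)/np.cos(a);return o[0]+dx, px2w(m,p,zc)[:,1]
X,Y=axis(P,1)
k=np.polyfit(Y,X,1);r=X-np.polyval(k,Y);g=abs(r)<1.5;k=np.polyfit(Y[g],X[g],1)
mid=len(F)//2;Xf,Yf=axis(F[mid-8:mid+8],-1)
print("bbox",(x0,y0,w,h),"near limb slope %.4f"%k[0],"x(37)=%.1f"%np.polyval(k,37),g.sum(),len(g),"far-limb x %.1f"%np.median(Xf),"y range %.1f %.1f"%(Y.min(),Y.max()))
s=get_state();np.set_printoptions(precision=2,suppress=True);print(s['time'],s['position'],s['force'],s['torque'])
E
python3 wt.py 37.5 w3
```

```text
bbox (127, 167, 309, 155) near limb slope -0.0072 x(37)=505.2 136 147 far-limb x 504.3 y range -31.4 107.1
7.4 [511.27  36.82  61.74] [ 0.37  1.1  10.33] [ 0.07 -0.01 -0.21]
```

View pics/w3.png

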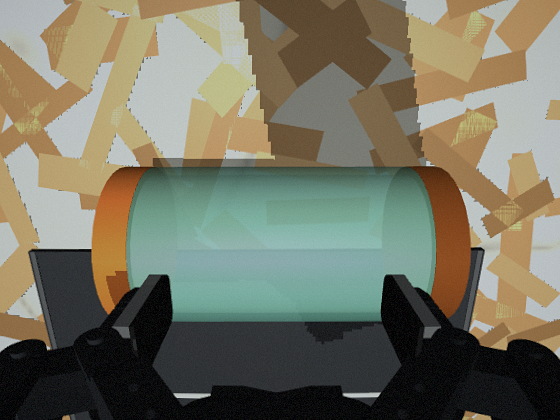

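Tube is now at x≈505 with slope -0.007, parallel to the line (-0.006). It touches the step at 507. I'll lift, step back and re-press for the climbing stroke.

send_rows:
  increments:
    - [[0,-0.003,0,0,0,0],[0,-0.006,0,0,0,0],[-0.006,-0.008,0,0,0,0],[-0.012,-0.008,0,0,0,0],[-0.018,-0.008,0,0,0,0],[-0.018,-0.005,0,0,0,0],[-0.018,-0.003,0,0,0,0],[-0.018,-0.002,0,0,0,0],[-0.018,-0.001,0,0,0,0],[-0.018,-0.001,0,0,0,0]]

```text
time: 8.4
position: [492.0, 36.1, 61.4]
ee_rot: [[1.0, 0.001, -0.003], [0.003, -0.0, 1.0], [0.001, -1.0, -0.0]]
force: [0.0, -0.7, 3.0]
width: 85.4
```

```bash
python3 wt.py 37.5 w4
```

```text
bbox (134, 206, 297, 152) near limb slope 0.0022 x(37)=507.5 79 141 far-limb x 504.4 y range -31.1 106.4
8.45 [491.93  36.14  61.39] [ 0.13 -0.1   4.27] [-0.12 -0.    0.  ]
```

send_rows:
  increments:
    - [[0,0.0006,0,0,0,0],[0,0.001,0,0,0,0],[0.001,0.0011,0,0,0,0],[0.0025,0.0011,0,0,0,0],[0.004,0.0011,0,0,0,0],[0.004,0.0011,0,0,0,0]]

```text
time: 9.05
position: [497.2, 36.1, 61.5]
ee_rot: [[1.0, 0.004, -0.003], [0.003, -0.0, 1.0], [0.004, -1.0, -0.0]]
force: [-1.0, -0.5, 11.3]
width: 85.6
```

send_rows:
  increments:
    - [[0.001,0,0,0,0,0],[0.002,-0.0001,0,0,0,0],[0.003,-0.0003,0,0,0,0],[0.004,-0.0005,0,0,0,0],[0.005,-0.0007,0,0,0,0]]

```text
time: 9.55
position: [500.8, 36.1, 62.1]
ee_rot: [[1.0, 0.001, -0.003], [0.003, -0.001, 1.0], [0.001, -1.0, -0.001]]
force: [-5.0, -1.4, 15.6]
width: 85.4
```

send_rows:
  increments:
    - [[0.002,-0.0005,0,0,0,0],[0.004,-0.0009,0,0,0,0],[0.006,-0.0013,0,0,0,0],[0.008,-0.0016,0,0,0,0]]

```text
time: 9.95
position: [509.5, 36.2, 63.9]
ee_rot: [[1.0, 0.002, -0.003], [0.003, -0.001, 1.0], [0.002, -1.0, -0.001]]
force: [-1.9, -1.0, 13.5]
width: 85.5
```

send_rows:
  increments:
    - [[0.002,-0.0003,0,0,0,0],[0.004,-0.0006,0,0,0,0]]

```text
time: 10.15
position: [513.7, 36.2, 64.5]
ee_rot: [[1.0, 0.003, -0.003], [0.003, -0.001, 1.0], [0.003, -1.0, -0.001]]
force: [-1.8, -0.9, 13.0]
width: 85.6
```

send_rows:
  increments:
    - [[0.0025,-0.0003,0,0,0,0],[0.005,-0.0005,0,0,0,0],[0.008,-0.0007,0,0,0,0],[0.011,-0.0009,0,0,0,0]]

```text
time: 10.55
position: [525.1, 36.2, 65.5]
ee_rot: [[1.0, 0.003, -0.003], [0.003, -0.001, 1.0], [0.003, -1.0, -0.001]]
force: [-1.2, -2.2, 11.1]
width: 85.5
```

send_rows:
  increments:
    - [[0.003,-0.0001,0,0,0,0],[0.006,-0.0001,0,0,0,0],[0.009,-0.0001,0,0,0,0],[0.011,0,0,0,0,0],[0.013,0.0,0,0,0,0],[0.013,0.0,0,0,0,0]]

```text
time: 11.15
position: [538.7, 36.3, 65.5]
ee_rot: [[1.0, 0.005, -0.003], [0.003, -0.0, 1.0], [0.005, -1.0, -0.0]]
force: [-0.0, -0.9, 10.0]
width: 85.4
```

```bash
python3 wt.py 41.5 w5
```

```text
bbox (126, 158, 314, 157) near limb slope -0.0047 x(37)=528.3 137 149 far-limb x 527.1 y range -32.0 107.2
11.2 [538.56  36.27  65.45] [ 0.95 -1.2   9.77] [-0.21 -0.05  0.03]
```

On the mat: axis at about 528, past the edge and still parallel. Now flat strokes.

send_rows:
  increments:
    - [[0,-0.004,0,0,0,0],[-0.006,-0.008,0,0,0,0],[-0.013,-0.008,0,0,0,0],[-0.02,-0.008,0,0,0,0],[-0.026,-0.008,0,0,0,0],[-0.026,-0.005,0,0,0,0],[-0.026,-0.003,0,0,0,0],[-0.026,-0.0015,0,0,0,0],[-0.026,-0.0005,0,0,0,0],[-0.026,0,0,0,0,0],[-0.026,0,0,0,0,0]]

```text
time: 12.3
position: [511.6, 36.1, 64.8]
ee_rot: [[1.0, 0.002, -0.003], [0.003, -0.0, 1.0], [0.002, -1.0, -0.0]]
force: [-2.0, 0.0, 6.6]
width: 85.7
```

send_rows:
  increments:
    - [[0.003,0,0,0,0,0],[0.008,0,0,0,0,0],[0.013,0,0,0,0,0],[0.018,0,0,0,0,0],[0.023,0,0,0,0,0],[0.028,0,0,0,0,0]]

```text
time: 12.9
position: [541.0, 36.3, 65.8]
ee_rot: [[1.0, 0.005, -0.003], [0.003, -0.0, 1.0], [0.005, -1.0, -0.0]]
force: [0.1, -0.5, 9.8]
width: 85.3
```

send_rows:
  increments:
    - [[0.005,0,0,0,0,0],[0.01,0,0,0,0,0],[0.015,0,0,0,0,0],[0.019,0,0,0,0,0],[0.023,0,0,0,0,0],[0.026,0,0,0,0,0],[0.026,0,0,0,0,0]]

```text
time: 13.6
position: [566.8, 36.4, 65.4]
ee_rot: [[1.0, 0.005, -0.003], [0.003, -0.0, 1.0], [0.005, -1.0, -0.0]]
force: [-0.0, 0.2, 8.5]
width: 85.5
```

```bash
python3 wt.py 41.5 w6
```

```text
bbox (126, 157, 314, 157) near limb slope -0.0008 x(37)=555.6 136 149 far-limb x 554.8 y range -31.7 107.2
13.65 [566.73  36.4   65.41] [ 1.15 -0.96  8.57] [-0.19 -0.13  0.06]
```

send_rows:
  increments:
    - [[0,-0.004,0,0,0,0],[-0.006,-0.008,0,0,0,0],[-0.013,-0.008,0,0,0,0],[-0.02,-0.008,0,0,0,0],[-0.026,-0.008,0,0,0,0],[-0.026,-0.005,0,0,0,0],[-0.026,-0.003,0,0,0,0],[-0.026,-0.0015,0,0,0,0],[-0.026,-0.0005,0,0,0,0],[-0.026,0,0,0,0,0],[-0.026,0,0,0,0,0]]

```text
time: 14.75
position: [539.8, 36.2, 64.9]
ee_rot: [[1.0, 0.003, -0.003], [0.003, -0.0, 1.0], [0.003, -1.0, -0.0]]
force: [-0.3, -0.9, 6.7]
width: 85.4
```

send_rows:
  increments:
    - [[0.003,0,0,0,0,0],[0.008,0,0,0,-0.001,0],[0.013,0,0,0,-0.002,0],[0.018,0,0,0,-0.003,0],[0.023,0,0,0,-0.004,0],[0.028,0,0,0,-0.004,0]]

```text
time: 15.35
position: [568.9, 36.3, 65.8]
ee_rot: [[1.0, 0.005, -0.006], [0.006, -0.0, 1.0], [0.005, -1.0, -0.0]]
force: [-1.2, -0.7, 9.9]
width: 85.1
```

send_rows:
  increments:
    - [[0.005,0,0,0,0,0],[0.01,0,0,0,0,0],[0.015,0,0,0,0,0],[0.019,0,0,0,0,0],[0.023,0,0,0,0,0],[0.026,0,0,0,0,0],[0.026,0,0,0,0,0]]

```text
time: 16.05
position: [594.7, 36.5, 65.3]
ee_rot: [[1.0, 0.004, -0.006], [0.006, 0.0, 1.0], [0.004, -1.0, 0.0]]
force: [1.0, -0.9, 7.8]
width: 85.3
```

```bash
python3 wt.py 41.5 w7
```

```text
bbox (126, 155, 314, 158) near limb slope -0.0051 x(37)=582.6 137 149 far-limb x 582.1 y range -31.6 107.0
16.1 [594.56  36.52  65.34] [ 0.92 -0.25  8.  ] [-0.18 -0.06 -0.19]
```

send_rows:
  increments:
    - [[0,-0.004,0,0,0,0],[-0.006,-0.008,0,0,0,0],[-0.013,-0.008,0,0,0,0],[-0.02,-0.008,0,0,0,0],[-0.026,-0.008,0,0,0,0],[-0.026,-0.005,0,0,0,0],[-0.026,-0.003,0,0,0,0],[-0.026,-0.0015,0,0,0,0],[-0.026,-0.0005,0,0,0,0],[-0.026,0.0002,0,0,0,0],[-0.026,0.0002,0,0,0,0]]

```text
time: 17.2
position: [568.2, 36.3, 65.2]
ee_rot: [[1.0, 0.004, -0.007], [0.007, -0.0, 1.0], [0.004, -1.0, -0.001]]
force: [0.7, -0.5, 9.7]
width: 85.4
```

send_rows:
  increments:
    - [[0.003,0,0,0,0,0],[0.008,0,0,0,0,0],[0.013,0,0,0,0,0],[0.018,0,0,0,0,0],[0.023,0,0,0,0,0],[0.028,0,0,0,0,0]]

```text
time: 17.8
position: [596.9, 36.4, 65.8]
ee_rot: [[1.0, 0.005, -0.007], [0.007, -0.001, 1.0], [0.005, -1.0, -0.001]]
force: [0.4, -1.4, 10.8]
width: 85.4
```

send_rows:
  increments:
    - [[0.005,0,0,0,0,0],[0.01,0,0,0,0,0],[0.015,0,0,0,0,0],[0.019,0,0,0,0,0],[0.023,0,0,0,0,0],[0.026,0,0,0,0,0],[0.026,0,0,0,0,0]]

```text
time: 18.5
position: [622.7, 36.6, 65.1]
ee_rot: [[1.0, 0.004, -0.007], [0.007, -0.0, 1.0], [0.004, -1.0, -0.0]]
force: [0.8, -1.2, 6.1]
width: 85.4
```

```bash
python3 wt.py 41.5 w8
```

```text
bbox (126, 150, 315, 160) near limb slope -0.0063 x(37)=608.9 137 150 far-limb x 608.8 y range -31.3 107.9
18.55 [622.53  36.59  65.11] [ 0.48 -1.16  6.37] [-0.13 -0.13  0.02]
```

send_rows:
  increments:
    - [[0,-0.004,0,0,0,0],[-0.006,-0.008,0,0,0,0],[-0.013,-0.008,0,0,0,0],[-0.02,-0.008,0,0,0,0],[-0.026,-0.008,0,0,0,0],[-0.026,-0.005,0,0,0,0],[-0.026,-0.003,0,0,0,0],[-0.026,-0.0015,0,0,0,0],[-0.026,-0.0005,0,0,0,0],[-0.026,0.0004,0,0,0,0],[-0.026,0.0004,0,0,0,0]]

```text
time: 19.65
position: [596.6, 36.4, 65.3]
ee_rot: [[1.0, 0.005, -0.007], [0.007, -0.001, 1.0], [0.005, -1.0, -0.001]]
force: [-0.1, -1.5, 10.1]
width: 85.3
```

send_rows:
  increments:
    - [[0.003,0,0,0,0,0],[0.008,0,0,0,0,0],[0.013,0,0,0,0,0],[0.018,0,0,0,0,0],[0.023,0,0,0,0,0],[0.028,0,0,0,0,0]]

```text
time: 20.25
position: [625.2, 36.6, 65.8]
ee_rot: [[1.0, 0.006, -0.007], [0.007, -0.0, 1.0], [0.006, -1.0, -0.001]]
force: [-0.8, -1.6, 11.2]
width: 85.2
```

send_rows:
  increments:
    - [[0.005,0,0,0,0,0],[0.01,0,0,0,0,0],[0.014,0,0,0,0,0],[0.016,0,0,0,0,0],[0.016,0,0,0,0,0]]

```text
time: 20.75
position: [641.2, 36.7, 65.6]
ee_rot: [[1.0, 0.006, -0.006], [0.006, -0.0, 1.0], [0.006, -1.0, -0.0]]
force: [0.5, -0.8, 9.4]
width: 85.8
```

```bash
python3 wt.py 41.5 w9
```

```text
bbox (127, 159, 313, 157) near limb slope -0.0067 x(37)=631.4 136 149 far-limb x 630.9 y range -31.4 108.4
20.8 [641.1   36.7   65.58] [ 0.08 -0.88 10.42] [-0.2  -0.07 -0.01]
```

View pics/w9.png

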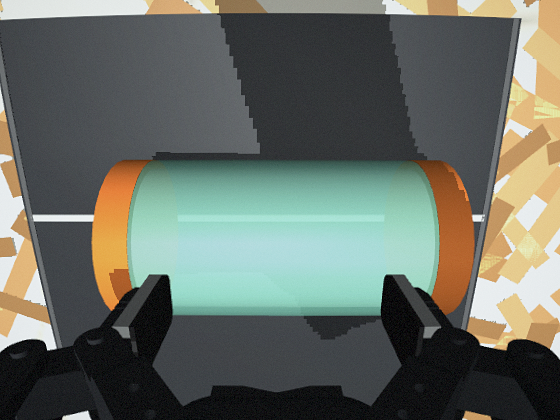

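The white line shows on both sides of the tube (row ~217, columns 35-92 and 472-485), so I can compare tube and line in one image.

```bash
cat > line.py <<'E'
import sys
from h import *
im=cv2.imread(f"pics/{sys.argv[1]}.png");m=camera_model("wrist");G=im.astype(int).sum(2)
r0,r1=int(sys.argv[2]),int(sys.argv[3]);P=[]
for a in sys.argv[4:]:
    c0,c1=map(int,a.split('-'))
    for c in range(c0,c1,2):
        col=G[r0:r1,c].astype(float);w=np.clip(col-np.median(col)-60,0,None)
        if w.sum()>0:P.append([c,r0+(w*np.arange(r1-r0)).sum()/w.sum()])
L=px2w(m,P,4);k=np.polyfit(L[:,1],L[:,0],1);print("line x(37)=%.2f slope %.4f resid %.2f"%(np.polyval(k,37),k[0],np.abs(L[:,0]-np.polyval(k,L[:,1])).max()),len(P))
E
python3 line.py w9 207 228 40-90 475-483
```

```text
line x(37)=634.23 slope -0.0061 resid 0.16 29
```

send_rows:
  increments:
    - [[0.0015,0,0,0,0,0],[0.003,0,0,0,0,0],[0.0045,0,0,0,0,0],[0.006,0,0,0,0,0],[0.006,0,0,0,0,0]]

```text
time: 21.3
position: [646.9, 36.7, 65.3]
ee_rot: [[1.0, 0.005, -0.006], [0.006, -0.0, 1.0], [0.005, -1.0, -0.0]]
force: [1.1, -0.8, 7.8]
width: 85.7
```

```bash
python3 wt.py 41.5 w10
```

```text
bbox (126, 154, 315, 158) near limb slope -0.0034 x(37)=634.4 138 150 far-limb x 634.2 y range -31.4 108.3
21.35 [646.85  36.73  65.3 ] [ 0.58 -2.11  8.95] [-0.14 -0.04  0.02]
```

On the line (634.3 vs 634.2). I'll unload gently, compensating the arm's spring-back, then rise and check.

send_rows:
  increments:
    - [[0.0004,-0.0004,0,0,0,0],[0.0008,-0.0008,0,0,0,0],[0.0012,-0.0012,0,0,0,0],[0.0015,-0.0016,0,0,0,0],[0.0016,-0.0025,0,0,0,0],[0.0016,-0.006,0,0,0,0],[0.0016,-0.012,0,0,0,0],[0.0016,-0.02,0,0,0,0],[0.0016,-0.02,0,0,0,0]]

```text
time: 22.25
position: [646.4, 37.4, 84.4]
ee_rot: [[1.0, 0.002, -0.007], [0.007, 0.0, 1.0], [0.002, -1.0, 0.0]]
force: [-0.1, 0.8, 0.3]
width: 85.1
```

```bash
python3 wt.py 41.5 w11; python3 goto.py 500 220 300 0
```

```text
bbox (142, 146, 279, 144) near limb slope -0.0054 x(37)=632.8 123 132 far-limb x 632.6 y range -29.1 105.8
22.3 [646.12  37.22  83.81] [ 0.18  0.45 -1.14] [-0.03 -0.    0.03]
22.3 [646.1237  37.2234  83.8091] [ 0.1806  0.4542 -1.1437] [-0.0251 -0.0015  0.0288] 85.73888858146253 [ 0.4307  0.5145 -0.6925  1.6054  0.3519  1.1486  1.2345]
shift [-0.1445 -0.2164  0.1838] turn [0.     0.0074 0.0013]
```

```bash
python3 - <<'E'
from h import *
im=cv2.imread("pics/w11.png");G=im.astype(int).sum(2)
for c in (60,80,95,100,470,476,482):
    print(c,np.where(G[150:300,c]>330)[0][:12]+150)
E
for r in "190 225"; do python3 line.py w11 $r 50-100; python3 line.py w11 $r 50-100 462-468; done
```

```text
60 [198 199 200 201 202 203 204 266 267 268 269 270]
80 [198 199 200 201 202 203 204]
95 [198 199 200 201 202 203 204]
100 [198 199 200 201 202 203 204]
470 [182 183 184 185 186 187 188 189 190 191 192 193]
476 [150 151 152 153 154 155 156 157 158 159 160 161]
482 [150 151 152 153 154 155 156 157 158 159 160 161]
line x(37)=633.79 slope -0.0068 resid 0.40 25
line x(37)=634.25 slope -0.0033 resid 1.53 28
```

send_rows:
  increments:
    - [[0,-0.03,0,0,0,0],[-0.01,-0.06,0.02,0,0,0],[-0.03,-0.09,0.05,0,0,0],[-0.05,-0.12,0.085,0,0,0],[-0.07,-0.136,0.12,0,0.007,0],[-0.09,-0.136,0.155,0,0.007,0],[-0.105,-0.136,0.185,0,0.007,0],[-0.115,-0.136,0.203,0,0.007,0],[-0.115,-0.136,0.203,0,0.007,0],[-0.115,-0.136,0.203,0,0.007,0]]

```text
time: 23.3
position: [529.3, 238.8, 218.9]
ee_rot: [[1.0, 0.0, -0.001], [0.001, -0.001, 1.0], [0.0, -1.0, -0.001]]
force: [0.2, -0.3, -0.2]
width: 85.1
```

```bash
python3 wt.py 41.5 w12; python3 - <<'E'
from h import *
np.set_printoptions(precision=1,suppress=True)
im=cv2.imread("pics/w12.png");m=camera_model("wrist");hsv=cv2.cvtColor(im,cv2.COLOR_BGR2HSV)
H,S,V=[hsv[:,:,i].astype(int) for i in range(3)]
b=((H>100)&(H<125)&(S>120))
c=max([k for k in blobs(b,300) if px2w(m,k.reshape(-1,2).mean(0),0)[0,0]<560],key=cv2.contourArea);q=cv2.approxPolyDP(c,2.5,True).reshape(-1,2);x,y,w,h=cv2.boundingRect(c);print((x,y,w,h));print(np.c_[q,px2w(m,q,0)[:,:2],px2w(m,q,26)[:,:2]])
cr=im[y-12:y+h+12,x-12:x+w+12];f=min(780/cr.shape[1],580/cr.shape[0]);cv2.imwrite("pics/ch2.png",cv2.resize(cr,None,fx=f,fy=f));print(f)
E
```

```text
bbox (0, 249, 134, 76) near limb slope -0.0225 x(37)=635.0 57 59 far-limb x 632.2 y range -27.4 91.1
23.35 [529.87 237.84 218.72] [ 0.83 -1.34  0.04] [-0.02 -0.04 -0.03]
(292, 113, 53, 73)
[[300.  113.  469.  259.3 468.  257.7]
 [292.  182.  537.  252.3 531.1 251.2]
 [330.  185.  540.2 291.1 534.  287.1]
 [344.  118.  473.7 302.  472.3 297.3]]
5.979381443298969
```

View pics/ch2.png

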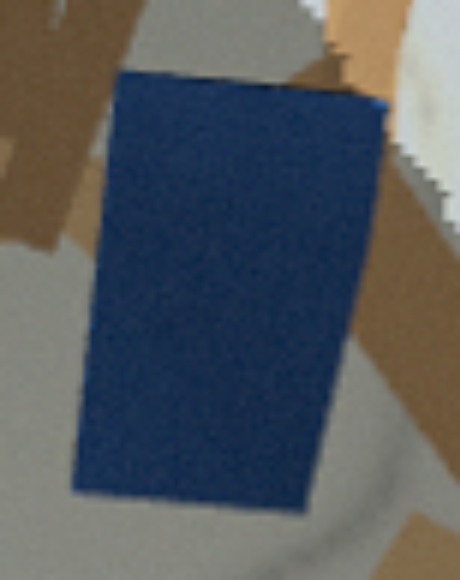

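The chock lies flat with its heel near x=470 and its nose at (538.8,271.8), yaw about -5°. So the grip point is about (481.5,276.8).

```bash
python3 goto.py 481.5 276.8 60 -5.2
```

```text
23.35 [529.8743 237.8427 218.7154] [ 0.831  -1.3436  0.0443] [-0.0226 -0.0428 -0.0335] 85.61791529135257 [ 0.2494  0.2779 -0.8486  1.6227  0.2141  1.3383  0.9398]
shift [-0.0484  0.1587  0.0391] turn [0.0011 0.0897 0.0001]
```

send_rows:
  increments:
    - [[-0.01,0.02,0.008,0,0.02,0],[-0.02,0.05,0.016,0,0.04,0],[-0.03,0.08,0.024,0,0.06,0],[-0.04,0.11,0.032,0,0.08,0],[-0.0484,0.135,0.039,0,0.09,0],[-0.0484,0.155,0.039,0,0.09,0],[-0.0484,0.159,0.039,0,0.09,0],[-0.0484,0.159,0.039,0,0.09,0],[-0.0484,0.159,0.039,0,0.09,0]]

```text
time: 24.25
position: [482.2, 277.8, 60.9]
ee_rot: [[0.996, 0.001, 0.091], [-0.091, 0.001, 0.996], [0.001, -1.0, 0.001]]
force: [-0.2, -0.4, 0.0]
width: 85.3
```

```bash
python3 goto.py 481.5 276.8 2.5 -5.2
```

```text
24.25 [482.2433 277.751   60.9443] [-0.243  -0.4094  0.0316] [ 0.0219  0.0386 -0.0033] 85.27987004689426 [ 0.1231  0.385  -0.8119  1.8519  0.3221  1.0396  0.6613]
shift [-0.0007  0.0584 -0.0011] turn [-0.0007 -0.0008  0.0014]
```

send_rows:
  increments:
    - [[-0.0007,0.01,-0.001,0,0,0],[-0.0007,0.025,-0.001,0,0,0],[-0.0007,0.04,-0.001,0,0,0],[-0.0007,0.052,-0.001,0,0,0],[-0.0007,0.0582,-0.001,0,0,0],[-0.0007,0.0582,-0.001,0,0,0],[-0.0007,0.0582,-0.001,0,0,0]]

```text
time: 24.95
position: [480.1, 277.5, 1.8]
ee_rot: [[0.996, -0.0, 0.089], [-0.089, 0.0, 0.996], [-0.0, -1.0, 0.0]]
force: [-0.0, 0.2, 0.3]
width: 85.6
```

send_rows:
  increments:
    - [[0,0,0,0,0,0],[0,0,0,0,0,0],[0,0,0,0,0,0],[0,0,0,0,0,0],[0,0,0,0,0,0],[0,0,0,0,0,0],[0,0,0,0,0,0],[0,0,0,0,0,0],[0,0,0,0,0,0],[0,0,0,0,0,0]]
  gripper: -1
  newtons: 25

```text
time: 25.95
position: [480.5, 277.5, 2.4]
ee_rot: [[0.996, 0.001, 0.09], [-0.09, 0.0, 0.996], [0.001, -1.0, 0.0]]
force: [-1.2, -0.5, 5.1]
width: 39.7
```

Gripped at 39.7 mm. For the final slide I want the wrist camera on the tube side, so I'll release, turn the tool half round (same grasp) and re-grip.

send_rows:
  increments:
    - [[0,0,0,0,0,0],[0,0,0,0,0,0],[0,0,0,0,0,0],[0,0,0,0,0,0],[0,0,0,0,0,0],[0,-0.01,0,0,0,0],[0,-0.03,0,0,0,0],[0,-0.05,0,0,0,0],[0,-0.06,0,0,0,0],[0,-0.06,0,0,0,0]]
  gripper: 1

```text
time: 26.95
position: [481.2, 277.9, 63.6]
ee_rot: [[0.996, 0.003, 0.09], [-0.09, 0.001, 0.996], [0.003, -1.0, 0.001]]
force: [0.7, 0.5, -0.0]
width: 85.2
```

send_rows:
  increments:
    - [[0,0,0,0,0.14,0],[0,0,0,0,0.28,0],[0,0,0,0,0.42,0],[0,0,0,0,0.56,0],[0,0,0,0,0.7,0],[0,0,0,0,0.84,0],[0,0,0,0,0.98,0],[0,0,0,0,1.12,0],[0,0,0,0,1.26,0],[0,0,0,0,1.4,0],[0,0,0,0,1.54,0],[0,0,0,0,1.57,0]]

```text
time: 28.15
position: [479.4, 276.8, 60.9]
ee_rot: [[-0.091, -0.001, 0.996], [-0.996, -0.001, -0.091], [0.001, -1.0, -0.001]]
force: [0.1, 0.7, 0.3]
width: 85.9
```

send_rows:
  increments:
    - [[0,0,0,0,0.14,0],[0,0,0,0,0.28,0],[0,0,0,0,0.42,0],[0,0,0,0,0.56,0],[0,0,0,0,0.7,0],[0,0,0,0,0.84,0],[0,0,0,0,0.98,0],[0,0,0,0,1.12,0],[0,0,0,0,1.26,0],[0,0,0,0,1.4,0],[0,0,0,0,1.54,0],[0,0,0,0,1.571,0]]

```text
time: 29.35
position: [479.6, 277.0, 61.1]
ee_rot: [[-0.996, -0.001, -0.089], [0.089, -0.001, -0.996], [0.001, -1.0, 0.001]]
force: [0.0, 0.4, 0.2]
width: 85.2
```

```bash
python3 wcap.py w13; python3 goto.py 481 277.5 2.4 -185.2
```

```text
29.4 [479.69998147 277.02286575  61.25892662] [-0.29452492  0.28545334 -0.31521027  1.86971247  0.10393457  1.00320143
 -2.31268321] [556.23296467 268.88748757 202.96037375]
29.4 [479.7    277.0229  61.2589] [-0.3824 -0.2239 -0.1912] [-0.0603  0.0219 -0.0093] 85.22260233391494 [-0.2945  0.2855 -0.3152  1.8697  0.1039  1.0032 -2.3127]
shift [-0.0013  0.0589 -0.0006] turn [-0.0007  0.0027  0.0006]
```

View pics/w13.png

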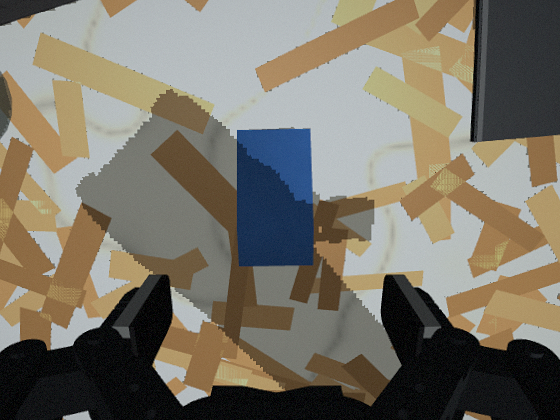

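The chock sits square between the fingers, nose up (row ~129) and heel at row ~265. I'll descend and grip.

send_rows:
  increments:
    - [[-0.001,0.01,-0.0006,0,0,0],[-0.001,0.025,-0.0006,0,0,0],[-0.001,0.04,-0.0006,0,0,0],[-0.001,0.052,-0.0006,0,0,0],[-0.001,0.0586,-0.0006,0,0,0],[-0.001,0.0586,-0.0006,0,0,0],[-0.001,0.0586,-0.0006,0,0,0]]

```text
time: 30.1
position: [481.2, 277.9, 3.2]
ee_rot: [[-0.996, 0.0, -0.089], [0.089, 0.0, -0.996], [-0.0, -1.0, -0.0]]
force: [0.9, -0.2, -0.1]
width: 85.5
```

send_rows:
  increments:
    - [[0,0,0,0,0,0],[0,0,0,0,0,0],[0,0,0,0,0,0],[0,0,0,0,0,0],[0,0,0,0,0,0],[0,0,0,0,0,0],[0,0,0,0,0,0],[0,0,0,0,0,0],[0,0,0,0,0,0]]
  gripper: -1
  newtons: 25

```text
time: 31.0
position: [481.6, 278.1, 3.8]
ee_rot: [[-0.996, 0.001, -0.089], [0.089, 0.0, -0.996], [-0.001, -1.0, -0.001]]
force: [0.2, 0.6, 4.8]
width: 39.6
```

send_rows:
  increments:
    - [[0,-0.005,0,0,0,0],[0,-0.015,0,0,0,0],[0,-0.025,0,0,0,0],[0,-0.025,0,0,0,0]]

```text
time: 31.4
position: [482.3, 278.4, 30.1]
ee_rot: [[-0.996, 0.003, -0.089], [0.089, 0.001, -0.996], [-0.003, -1.0, -0.002]]
force: [0.4, 0.3, -0.7]
width: 39.8
```

```bash
cat > nose.py <<'E'
import sys
from h import *
np.set_printoptions(precision=1,suppress=True)
zn=float(sys.argv[1]);m=camera_model("wrist");im=capture("wrist")[:,:,::-1].copy();cv2.imwrite(f"pics/{sys.argv[2]}.png",im)
hsv=cv2.cvtColor(im,cv2.COLOR_BGR2HSV);H,S,V=[hsv[:,:,i].astype(int) for i in range(3)]
b=((H>100)&(H<125)&(S>120));c=max(blobs(b,200),key=cv2.contourArea);x,y,w,h=cv2.boundingRect(c)
P=[[cc,c[c[:,0,0]==cc][:,0,1].min()-.5] for cc in range(x+5,x+w-5)]
N=px2w(m,P,zn);k=np.polyfit(N[:,1],N[:,0],1);s=get_state()
print("bbox",(x,y,w,h),"nose mid",N.mean(0),"slope %.4f"%k[0],"n",len(P),"tcp",s['position'],"t",s['time'],s['force'],s['width'],"yaw",np.degrees(np.arctan2(-s['ee_rot'][1,0],-s['ee_rot'][0,0])))
E
python3 nose.py 26 w14; python3 goto.py 545 37.5 40 -179.7
```

```text
bbox (222, 145, 110, 189) nose mid [540.2 271.9  26. ] slope 0.0879 n 100 tcp [481.9 278.1  29.3] t 31.45 [ 0.   0.1 -1.1] 39.607016227296675 yaw -5.116622832707807
31.45 [481.862  278.126   29.3169] [ 0.0404  0.1316 -1.1363] [-0.0372  0.031  -0.0208] 39.607016227296675 [-0.3012  0.3294 -0.3098  1.8885  0.1229  0.9397 -2.3279]
shift [-0.0844 -0.0108  0.234 ] turn [ 0.001  -0.0945 -0.0019]
```

send_rows:
  increments:
    - [[-0.004,-0.004,0.012,0,-0.008,0],[-0.01,-0.008,0.032,0,-0.016,0],[-0.016,-0.011,0.055,0,-0.024,0],[-0.023,-0.011,0.08,0,-0.032,0],[-0.031,-0.011,0.105,0,-0.042,0],[-0.039,-0.011,0.13,0,-0.052,0],[-0.047,-0.011,0.155,0,-0.062,0],[-0.055,-0.011,0.18,0,-0.074,0],[-0.062,-0.011,0.205,0,-0.085,0],[-0.067,-0.011,0.222,0,-0.0945,0],[-0.0695,-0.011,0.2327,0,-0.0945,0],[-0.0695,-0.011,0.2327,0,-0.0945,0]]

```text
time: 32.65
position: [529.6, 38.0, 39.0]
ee_rot: [[-1.0, -0.0, 0.002], [-0.002, -0.001, -1.0], [0.0, -1.0, 0.001]]
force: [0.0, 0.0, -1.6]
width: 39.6
```

```bash
python3 nose.py 36 w15; python3 - <<'E'
import re
s=open('wt.py').read()
# flipped camera: image up = +x, so the upper limb is the far one and the lower the near one
s=s.replace("X,Y=axis(P,1)","X,Y=axis(P,-1)").replace("axis(F[mid-8:mid+8],-1)","axis(F[:],1)")
s=s.replace("near limb slope","FAR limb slope").replace("far-limb x","near-limb median x")
open('wf.py','w').write(s)
E
python3 wf.py 41.5 w16; python3 goto.py 530 37.5 12 -179.7
```

```text
bbox (222, 145, 109, 189) nose mid [588.2  37.   36. ] slope -0.0112 n 99 tcp [529.4  39.7  39. ] t 32.7 [ 0.2 -0.5 -0.2] 39.32763784027329 yaw 0.2351272866640651
bbox (45, 0, 470, 129) FAR limb slope -0.0036 x(37)=600.8 227 227 near-limb median x 633.1 y range -41.7 117.5
32.75 [529.3   40.71  39.05] [ 0.32  0.46 -0.68] [ 0.07  0.03 -0.04]
32.75 [529.3003  40.7114  39.0475] [ 0.3153  0.4599 -0.677 ] [ 0.0663  0.0251 -0.0425] 39.68305059153066 [ 0.0479  0.2604 -0.1942  1.9454  0.0607  0.9417 -1.7408]
shift [-0.0007  0.027   0.0032] turn [0.0006 0.0005 0.0004]
```

View pics/w16.png

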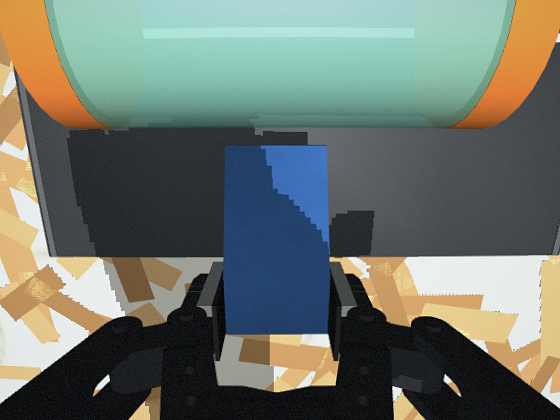

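The view is what I wanted: the tube is above at rows 0-128, with its axis at about x 633. The chock is centred under it (columns 222-331), and its nose is at row 145. I'll lower it onto the mat.

send_rows:
  increments:
    - [[0,0.006,0.001,0,0,0],[0,0.014,0.001,0,0,0],[0,0.022,0.001,0,0,0],[0,0.028,0.001,0,0,0],[0,0.0295,0.001,0,0,0],[0,0.0305,0.001,0,0,0],[0,0.0305,0.001,0,0,0]]

```text
time: 33.45
position: [529.7, 38.8, 8.7]
ee_rot: [[-1.0, 0.0, 0.005], [-0.005, -0.0, -1.0], [-0.0, -1.0, 0.0]]
force: [0.0, -0.8, -0.7]
width: 39.4
```

send_rows:
  increments:
    - [[0,0.0005,0,0,0,0],[0,0.001,0,0,0,0],[0,0.001,0,0,0,0]]

```text
time: 33.75
position: [529.7, 38.7, 7.9]
ee_rot: [[-1.0, 0.0, 0.005], [-0.005, -0.0, -1.0], [-0.0, -1.0, 0.0]]
force: [-0.5, -0.6, -1.5]
width: 39.6
```

```bash
python3 nose.py 5 w17;python3 wf.py 41.5 w18
```

```text
bbox (222, 145, 109, 189) nose mid [588.4  37.8   5. ] slope -0.0137 n 99 tcp [529.7  38.7   7.8] t 33.8 [ 0.3 -1.6 -0.8] 39.22084498366366 yaw 0.29867743935045615
bbox (0, 0, 560, 139) FAR limb slope -0.0047 x(37)=593.8 272 272 near-limb median x 633.1 y range -37.7 112.1
33.85 [529.74  38.73   7.86] [ 0.68  0.38 -0.86] [ 0.05  0.04 -0.01]
```

send_rows:
  increments:
    - [[0,0.0005,0,0,0,0],[0,0.0005,0,0,0,0]]

```text
time: 34.05
position: [529.7, 38.7, 7.8]
ee_rot: [[-1.0, 0.0, 0.005], [-0.005, -0.0, -1.0], [-0.0, -1.0, 0.0]]
force: [-2.3, -0.6, 4.6]
width: 39.7
```

send_rows:
  increments:
    - [[0,0.0005,0,0,0,0],[0,0.0005,0,0,0,0]]

```text
time: 34.25
position: [529.7, 38.7, 7.8]
ee_rot: [[-1.0, 0.0, 0.005], [-0.005, -0.0, -1.0], [-0.0, -1.0, 0.0]]
force: [-4.2, -0.9, 9.3]
width: 39.3
```

send_rows:
  increments:
    - [[0,0.0004,0,0,0,0],[0,0.0004,0,0,0,0]]

```text
time: 34.45
position: [529.7, 38.8, 7.8]
ee_rot: [[-1.0, 0.0, 0.005], [-0.005, -0.0, -1.0], [-0.0, -1.0, 0.0]]
force: [-4.9, -0.6, 11.9]
width: 39.5
```

send_rows:
  increments:
    - [[0,-0.0009,0,0,0,0],[-0.002,-0.001,0,0,0,0],[-0.005,-0.001,0,0,0,0],[-0.008,-0.001,0,0,0,0],[-0.011,-0.001,0,0,0,0],[-0.014,-0.001,0,0,0,0],[-0.017,-0.001,0,0,0,0],[-0.02,-0.001,0,0,0,0],[-0.023,-0.001,0,0,0,0],[-0.025,-0.001,0,0,0,0],[-0.026,-0.001,0,0,0,0],[-0.026,-0.001,0,0,0,0]]

```text
time: 35.65
position: [554.3, 39.1, 7.8]
ee_rot: [[-1.0, -0.003, 0.005], [-0.005, -0.0, -1.0], [0.003, -1.0, 0.0]]
force: [-6.3, -0.1, 10.1]
width: 39.3
```

```bash
cat > gap.py <<'E'
# tube limbs and visible part of the chock, flipped wrist view
import sys
from h import *
m=camera_model("wrist");im=capture("wrist")[:,:,::-1].copy();cv2.imwrite(f"pics/{sys.argv[1]}.png",im)
hsv=cv2.cvtColor(im,cv2.COLOR_BGR2HSV);H,S,V=[hsv[:,:,i].astype(int) for i in range(3)]
t=((H>60)&(H<98)&(S>40)&(V>50)).astype(np.uint8)
c=max(blobs(t,300),key=cv2.contourArea);mk=np.zeros(t.shape,np.uint8);cv2.drawContours(mk,[c],-1,1,-1)
o=m['origin'];hh=o[2]-41.5
def ax(p,sg):
    d=px2w(m,p,0)-o;a=np.arctan2(d[:,0],-d[:,2]);return o[0]+(hh*np.sin(a)+sg*37.5)/np.cos(a),px2w(m,p,41.5)[:,1]
F=[];U=[]
for cc in list(range(140,215,3))+list(range(340,420,3)):
    q=np.where(mk[:,cc])[0];F.append([cc,q.max()+.5]);U.append([cc,q.min()-.5])
X,Y=ax(F,1);k=np.polyfit(Y,X,1);print("near-limb axis x(37)=%.2f slope %.4f std %.2f"%(np.polyval(k,37),k[0],(X-np.polyval(k,Y)).std()))
X2,_=ax(U,-1);print("far-limb axis %.2f"%np.median(X2),"toprow",np.median([u[1] for u in U]))
b=((H>100)&(H<125)&(S>120));c=max(blobs(b,200),key=cv2.contourArea);print("chock bbox",cv2.boundingRect(c))
s=get_state();np.set_printoptions(precision=2,suppress=True);print(s['time'],s['position'],s['force'],"nose est x %.1f"%(s['position'][0]+58.7))
E
python3 gap.py w19
```

```text
near-limb axis x(37)=633.12 slope -0.0047 std 0.04
far-limb axis 618.18 toprow -0.5
chock bbox (223, 222, 108, 112)
35.7 [554.31  39.1    7.75] [-6.86  0.15  9.1 ] nose est x 613.0
```

send_rows:
  increments:
    - [[0,-0.0008,0,0,0,0],[-0.001,-0.0008,0,0,0,0],[-0.002,-0.0008,0,0,0,0],[-0.003,-0.0008,0,0,0,0],[-0.003,-0.0008,0,0,0,0]]

```text
time: 36.2
position: [558.8, 38.9, 7.9]
ee_rot: [[-1.0, 0.0, 0.005], [-0.005, -0.0, -1.0], [-0.0, -1.0, 0.0]]
force: [1.2, 0.5, -1.1]
width: 39.5
```

```bash
python3 gap.py w20
```

```text
near-limb axis x(37)=633.21 slope -0.0037 std 0.08
far-limb axis 622.66 toprow -0.5
chock bbox (221, 236, 110, 99)
36.25 [558.74  38.89   7.86] [ 0.01 -0.48 -0.71] nose est x 617.4
```

send_rows:
  increments:
    - [[-0.0005,0.0002,0,0,0,0],[-0.001,0.0002,0,0,0,0],[-0.0015,0.0002,0,0,0,0],[-0.0015,0.0002,0,0,0,0]]

```text
time: 36.65
position: [560.3, 38.9, 7.9]
ee_rot: [[-1.0, 0.0, 0.005], [-0.005, -0.0, -1.0], [-0.0, -1.0, 0.0]]
force: [-0.1, -0.0, -1.0]
width: 39.6
```

```bash
python3 gap.py w21
```

```text
near-limb axis x(37)=633.18 slope -0.0044 std 0.02
far-limb axis 624.09 toprow -0.5
chock bbox (222, 241, 109, 94)
36.7 [560.25  38.93   7.87] [-0.43 -0.32  0.74] nose est x 618.9
```

send_rows:
  increments:
    - [[-0.0003,0,0,0,0,0],[-0.0006,0,0,0,0,0],[-0.0008,0,0,0,0,0],[-0.0008,0,0,0,0,0]]

```text
time: 37.1
position: [560.9, 39.0, 7.9]
ee_rot: [[-1.0, 0.0, 0.005], [-0.005, -0.0, -1.0], [-0.0, -1.0, 0.0]]
force: [-0.1, -0.3, -0.9]
width: 39.3
```

```bash
python3 gap.py w22
```

```text
near-limb axis x(37)=633.23 slope -0.0044 std 0.02
far-limb axis 624.75 toprow -0.5
chock bbox (222, 243, 109, 92)
37.15 [560.94  38.92   7.89] [-0.27 -0.63 -1.63] nose est x 619.6
```

send_rows:
  increments:
    - [[-0.0003,0.0003,0,0,0,0],[-0.0006,0.0003,0,0,0,0],[-0.0007,0.0003,0,0,0,0],[-0.0007,0.0003,0,0,0,0]]

```text
time: 37.55
position: [561.2, 38.9, 7.8]
ee_rot: [[-1.0, -0.001, 0.005], [-0.005, -0.0, -1.0], [0.001, -1.0, 0.0]]
force: [-2.9, -0.3, 5.5]
width: 39.6
```

```bash
python3 gap.py w23
```

```text
near-limb axis x(37)=633.31 slope -0.0043 std 0.04
far-limb axis 625.05 toprow -0.5
chock bbox (222, 245, 109, 90)
37.6 [561.25  38.93   7.81] [-3.99  0.15  5.1 ] nose est x 619.9
```

send_rows:
  increments:
    - [[-0.0003,0,0,0,0,0],[-0.0005,0,0,0,0,0],[-0.0007,0,0,0,0,0],[-0.0007,0,0,0,0,0]]

```text
time: 38.0
position: [561.8, 38.9, 7.8]
ee_rot: [[-1.0, -0.001, 0.005], [-0.005, -0.0, -1.0], [0.001, -1.0, 0.0]]
force: [-3.9, -0.3, 5.9]
width: 39.3
```

```bash
python3 gap.py w24
```

```text
near-limb axis x(37)=633.51 slope -0.0016 std 0.10
far-limb axis 625.65 toprow -0.5
chock bbox (222, 246, 110, 89)
38.05 [561.86  38.93   7.81] [-3.58 -1.35  5.63] nose est x 620.6
```

send_rows:
  increments:
    - [[-0.0003,0,0,0,0,0],[-0.0005,0,0,0,0,0],[-0.0007,0,0,0,0,0],[-0.0007,0,0,0,0,0]]

```text
time: 38.45
position: [562.6, 39.0, 7.8]
ee_rot: [[-1.0, -0.001, 0.005], [-0.005, -0.0, -1.0], [0.001, -1.0, 0.0]]
force: [-4.4, -0.4, 4.7]
width: 39.7
```

```bash
python3 gap.py w25
```

```text
near-limb axis x(37)=634.11 slope -0.0054 std 0.09
far-limb axis 626.40 toprow -0.5
chock bbox (222, 246, 109, 89)
38.5 [562.59  38.99   7.81] [-3.63 -0.61  5.81] nose est x 621.3
```

send_rows:
  increments:
    - [[-0.0002,0,0,0,0,0],[-0.0004,0,0,0,0,0],[-0.0005,0,0,0,0,0],[-0.0005,0,0,0,0,0]]

```text
time: 38.9
position: [563.1, 39.0, 7.8]
ee_rot: [[-1.0, -0.001, 0.005], [-0.005, -0.0, -1.0], [0.001, -1.0, 0.0]]
force: [-3.7, -0.2, 5.2]
width: 39.4
```

```bash
python3 gap.py w26
```

```text
near-limb axis x(37)=634.56 slope -0.0046 std 0.06
far-limb axis 626.88 toprow -0.5
chock bbox (222, 246, 110, 89)
38.95 [563.08  38.99   7.82] [-3.98  0.23  5.87] nose est x 621.8
```

Contact confirmed: tube and chock now advance together, nose row constant at 246, axis at 634.5 against the line at 634.2. I'll relieve the arm's strain, then open.

send_rows:
  increments:
    - [[0.0003,0,0,0,0,0],[0.0006,0,0,0,0,0],[0.0007,-0.0003,0,0,0,0],[0.0007,-0.0006,0,0,0,0],[0.0007,-0.0006,0,0,0,0]]

```text
time: 39.45
position: [563.0, 38.9, 7.9]
ee_rot: [[-1.0, 0.0, 0.005], [-0.005, -0.0, -1.0], [-0.0, -1.0, 0.0]]
force: [-0.0, -0.0, -1.1]
width: 39.5
```

```bash
python3 gap.py w27
```

```text
near-limb axis x(37)=634.66 slope -0.0054 std 0.07
far-limb axis 626.78 toprow -0.5
chock bbox (223, 245, 108, 90)
39.5 [562.89  38.9    7.88] [-0.53 -0.79 -0.14] nose est x 621.6
```

send_rows:
  increments:
    - [[-0.0002,0.0001,0,0,0,0],[-0.0003,0.0001,0,0,0,0],[-0.0003,0.0001,0,0,0,0]]

```text
time: 39.8
position: [563.1, 38.9, 8.0]
ee_rot: [[-1.0, -0.0, 0.005], [-0.005, -0.0, -1.0], [0.0, -1.0, 0.0]]
force: [-0.3, 0.8, -1.0]
width: 39.1
```

```bash
python3 gap.py w28
```

```text
near-limb axis x(37)=634.77 slope -0.0049 std 0.08
far-limb axis 626.94 toprow -0.5
chock bbox (222, 245, 110, 90)
39.85 [563.09  38.92   8.02] [-0.24  0.56  0.48] nose est x 621.8
```

send_rows:
  increments:
    - [[0,0,0,0,0,0],[0,0,0,0,0,0],[0,0,0,0,0,0],[0,0,0,0,0,0],[0,0,0,0,0,0],[0,0,0,0,0,0]]
  gripper: 1

```text
time: 40.45
position: [563.1, 38.9, 8.1]
ee_rot: [[-1.0, 0.0, 0.005], [-0.005, -0.0, -1.0], [-0.0, -1.0, 0.0]]
force: [-0.6, 0.1, 0.0]
width: 85.7
```

```bash
python3 gap.py w29
```

```text
near-limb axis x(37)=634.99 slope -0.0044 std 0.02
far-limb axis 626.96 toprow -0.5
chock bbox (223, 244, 108, 91)
40.5 [563.1   38.94   8.11] [-0.12 -0.41 -1.5 ] nose est x 621.8
```

send_rows:
  increments:
    - [[0,-0.004,0,0,0,0],[0,-0.012,0,0,0,0],[0,-0.025,0,0,0,0],[0.005,-0.045,0,0,0,0],[0.02,-0.075,0,0,0,0],[0.04,-0.11,0,0,0,0],[0.06,-0.145,0,0,0,0],[0.08,-0.175,0,0,0,0],[0.09,-0.19,0,0,0,0],[0.09,-0.19,0,0,0,0],[0.09,-0.19,0,0,0,0]]

```text
time: 41.6
position: [473.5, 38.5, 198.7]
ee_rot: [[-1.0, 0.002, 0.005], [-0.005, -0.0, -1.0], [-0.002, -1.0, 0.0]]
force: [0.4, 0.1, 0.5]
width: 85.6
```

```bash
cat > fin.py <<'E'
from h import *
import sys
m=camera_model("wrist");im=capture("wrist")[:,:,::-1].copy();cv2.imwrite(f"pics/{sys.argv[1]}.png",im)
hsv=cv2.cvtColor(im,cv2.COLOR_BGR2HSV);H,S,V=[hsv[:,:,i].astype(int) for i in range(3)]
np.set_printoptions(precision=2,suppress=True)
t=((H>60)&(H<98)&(S>40)&(V>50));c=max(blobs(t,300),key=cv2.contourArea);x,y,w,h=cv2.boundingRect(c);print("tube bbox",(x,y,w,h))
mk=np.zeros(t.shape,np.uint8);cv2.drawContours(mk,[c],-1,1,-1)
o=m['origin'];hh=o[2]-41.5
def ax(p,sg):
    d=px2w(m,p,0)-o;a=np.arctan2(d[:,0],-d[:,2]);return o[0]+(hh*np.sin(a)+sg*37.5)/np.cos(a),px2w(m,p,41.5)[:,1]
b=((H>100)&(H<125)&(S>120));cb=max([k for k in blobs(b,200) if px2w(m,k.reshape(-1,2).mean(0),0)[0,0]<650 and px2w(m,k.reshape(-1,2).mean(0),0)[0,1]<150],key=cv2.contourArea);bx,by,bw,bh=cv2.boundingRect(cb)
cols=[cc for cc in range(x+12,x+w-12) if not bx-4<=cc<=bx+bw+4]
A=[(cc,np.where(mk[:,cc])[0]) for cc in cols]
for nm,p,s in(("far",[[c,q.min()-.5] for c,q in A],-1),("near",[[c,q.max()+.5] for c,q in A],1)):
    X,Y=ax(p,s);k=np.polyfit(Y,X,1);g=abs(X-np.polyval(k,Y))<1;k=np.polyfit(Y[g],X[g],1);print(nm,"limb axis x(37)=%.2f slope %.4f"%(np.polyval(k,37),k[0]),g.sum(),len(g))
gm=[x-.5,x+w-.5];print("glass y range",px2w(m,[[gm[0],y+h/2],[gm[1],y+h/2]],75)[:,1])
P=[[cc,cb[cb[:,0,0]==cc][:,0,1].max()+.5] for cc in range(bx+6,bx+bw-6)]
B=px2w(m,P,30);k=np.polyfit(B[:,1],B[:,0],1);print("heel top back edge",B.mean(0),"slope %.4f"%k[0],"-> nose x %.1f"%(B[:,0].mean()+70),"chock bbox",(bx,by,bw,bh))
G=im.astype(int).sum(2)
s=get_state();print(s['time'],s['position'],s['force'])
E
python3 fin.py w30
```

```text
tube bbox (186, 0, 182, 35)
far limb axis x(37)=582.31 slope -0.0046 99 99
near limb axis x(37)=635.42 slope -0.0043 95 99
glass y range [ 98.49 -23.02]
heel top back edge [551.19  37.48  30.  ] slope -0.0323 -> nose x 621.2 chock bbox (252, 34, 50, 63)
41.65 [473.11  38.42 197.7 ] [-0.12 -0.89 -0.37]
```

View pics/w30.png

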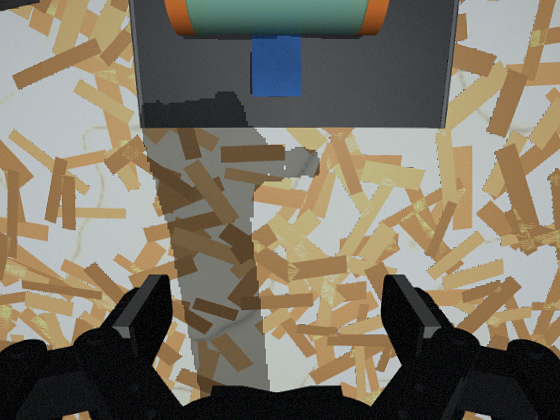

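Chock centred (y 37.5, glass mid y 37.7), square to the tube. I'll take a numeric check from above the tube, with the line and both tube limbs in view.

send_rows:
  increments:
    - [[-0.02,0,0,0,0,0],[-0.04,0,0,0,0,0],[-0.06,0,0,0,0,0],[-0.08,0,0,0,0,0],[-0.1,0,0,0,0,0],[-0.11,0,0,0,0,0],[-0.11,0,0,0,0,0],[-0.11,0,0,0,0,0],[-0.11,0,0,0,0,0]]

```text
time: 42.55
position: [582.3, 39.1, 197.8]
ee_rot: [[-1.0, -0.001, 0.006], [-0.006, -0.0, -1.0], [0.001, -1.0, 0.0]]
force: [-0.4, 0.0, 0.0]
width: 85.6
```

```bash
python3 fin.py w31; python3 - <<'E'
from h import *
im=cv2.imread("pics/w31.png");m=camera_model("wrist");G=im.astype(int).sum(2)
u=w2px(m,[[634.2,-105,4],[634.2,-60,4],[634.2,130,4],[634.2,150,4]]).astype(int);print(u)
P=[]
for a,b in((u[0],u[1]),(u[2],u[3])):
    for c in range(min(a[0],b[0]),max(a[0],b[0])):
        r=(a[1]+b[1])//2;col=G[r-10:r+10,c].astype(float);w=np.clip(col-np.median(col)-60,0,None)
        if w.sum()>100:P.append([c,r-10+(w*np.arange(20)).sum()/w.sum()])
L=px2w(m,P,4);k=np.polyfit(L[:,1],L[:,0],1);print("line x(37)=%.2f slope %.4f"%(np.polyval(k,37),k[0]),len(P),np.abs(L[:,0]-np.polyval(k,L[:,1])).max())
# near mat edge
E=[]
for y in list(range(-100,-50,5))+list(range(90,150,5)):
    c,r=w2px(m,[[524,y,4]])[0];c=int(round(c));r=int(r)
    if 12<r<405 and 0<=c<560:
        col=G[r-10:r+11,c];d=np.argmax(np.abs(np.diff(col)));E.append([c,r-10+d+.5])
if E:print("edge x",np.median(px2w(m,E,4)[:,0]))
E
```

```text
tube bbox (191, 79, 172, 97)
far limb axis x(37)=634.73 slope -0.0029 94 94
near limb axis x(37)=634.42 slope -0.0064 94 94
glass y range [ 99.58 -23.49]
heel top back edge [551.35  38.04  30.  ] slope -0.0052 -> nose x 621.4 chock bbox (254, 175, 45, 47)
42.6 [582.36  39.11 198.07] [0.18 0.18 0.1 ]
[[432 127]
 [384 126]
 [175 125]
 [153 125]]
line x(37)=634.65 slope -0.0061 66 0.07707952297425891
edge x 525.3301945200985
```

```bash
python3 -c "
from bench import *
print(job_done())"
```

```text
the job is handed in; nothing more can be done
None
```

The tube is rolled onto the mat's white line with the chock against its middle, and the job is handed in at about 42.6 s of the 72 s allowed.

**Tube:** I rolled it over the step and along the mat with both open fingertips on top. The highest force I read at the end of any move was about 16 N, during the climb. In the last image its axis was at x 634.4–634.7 against the line at 634.65. Both lie nearly parallel (slopes -0.003 to -0.006 against -0.006).

**Chock:** I gripped it, released it on the bench to turn the tool half round, and gripped it again. I then set it on the mat, nose forward, and slid it up in steps of under 1 mm. Contact showed when the tube advanced with the chock, which carried it the last 1.3 mm or so to the line. After release it sits centred on the tube (y about 37.8 against 38.0).

**Checks that disagreed or stayed unsure:**
- **Contact:** the nose measured 13.2 mm short of the axis, against about 13 mm for touching. Contact therefore rests on that and on the tube not having moved after release; the nose itself is hidden under the tube.
- **Earlier readings:** one oblique view put the axis at 635.4. I trusted the later view from above, which had the line in the same image.
- **Other objects:** I did not measure the bystanders again; no move went near them.

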